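# Square a drilled bar against the fence of the drilling jig

### The arm

A 6-joint arm with a two-finger parallel gripper is mounted at the origin on a cart in front of the work surface, level with it; the furniture and walls round the work are solid. World frame = base frame: x ahead of the robot, y to its left, z up, the work surface at z = 0. Lengths are in m, angles in rad, forces in N, time in s.
With the tool pointing down it reaches from about 0.35 to 0.975 m from the base axis. Payload 4.9 kg.
Tool frame: the origin (TCP) lies midway between the tips of the shut fingers; the grasp point (between the pads) lies manip.grip_depth behind it (manip.grip_depth is the distance from the TCP to the grasp point, in m); z points along the fingers, x is the direction in which the jaws open and shut, and the axes are right-handed (so a half turn about z gives the same grasp; the last joint's range is limited). The gripper opens to 85 mm and grips with 20 to 120 N. Pads are 22 mm wide; open, the fingers measure 114 mm over their backs; the gripper's body (76 mm by 85 mm) begins 54 mm behind the grasp point. The pads swing forward as they close: fully open they stand 13 mm farther back than shut.
Start: joints at [1.011, 0.053, 1.613, -0, 1.476, -0.119], TCP at [0.267, 0.565, 0.231] pointing down, gripper open.
Joint ranges: [-3.01, 3.01], [-1.01, 2.22], [0.06, 2.58], [-1.02, 4.17], [0.09, 2.62], [-3.14, 3.14]. Speed limits (rad/s): [2.57, 2.57, 3.14, 3.14, 3.14, 3.14].

### API

Orientations are given as a unit quaternion [w, x, y, z].
In Python, from plant import state, grab_frame, ticket, manip gives the robot as it stands.
- The arm moves only by the tool carry_out, never from a script. Its argument "moves" is a list that holds one entry, the list of rows, each a list of 7 numbers: the turn, a rotation vector about the tool's x, y, z each as a share of 5 degrees, from -1 to 1, then the shift along the tool's x, y, z each as a share of 0.04 m, from -1 to 1, then the gripper command: -1 is shut, 1 is fully open, values between are in proportion. A call has 1 to 8 rows; each row shifts and turns the commanded pose from where the row before left it, along the tool's axes as they then stand; what a row does not reach is not made up. A row lasts 1/12 s, in which the tool goes at most 41.7 mm and 7.16 degrees, less where a joint would pass 70% of its speed; a pose out of reach is approached as far as the arm can. A call with a number of a shift or a turn outside -1 to 1 is refused whole. A call with a gripper value outside its range is refused whole. The fingers move at their own pace and stop on an object; the grip force is fixed at half the most. Time passes only in rows, so rows that do not move let the fingers close. It gives the time, the measured TCP pose, the force and the opening at its end, in the units of the state.
- state(): the state, without advancing time (a new reading comes with each control period).
- grab_frame(name): name is "scene" or "top"; returns a dict with "frame" (384x512x3 uint8, red, green, blue), "z_map" (384x512 float32, m along the optical axis (not along the pixel's ray), 0 where there is no reading), "K" (3x3 intrinsics, pixels), "world_from_camera" (4x4, takes a point from camera to world coordinates). Camera axes: x right, y down, z forward; pixel columns grow to the right and rows downward; lengths in m; the calibration is good to about 2 mm. A picture is of the moment at which its call begins.
- ticket.job_done(): hands the job in, once; it reports no verdict.
The state is a dict: "time": time; "joint_pos": joint angles; "joint_vel": joint speeds; "joint_efforts": joint torques, N m; "tool_pos": TCP position; "tool_rot": TCP orientation; "contact_force": force on the tool from outside, world axes, zero at the start; "ft_torque": the same for the moment, N m; "gripper_width": opening from 0.0 (shut) to 1.0 (fully open).
Only numpy, scipy, OpenCV 4.12 (cv2) and the standard library are available. Lean on these libraries where they do the work, as an engineer would, in place of code of your own. Each camera call takes 0.05 s, during which the arm holds its last target.

### The job

Push the dark drilled steel bar that lies askew on the plywood drilling jig in under the guide plate, until its whole long side lies flat against the steel fence, both ends touching. Press gently: the fence is only lightly clamped and has been set, so it must not be shifted. Let go of the bar at the end, and leave the other things on the bench where they are.

Things in the scene. Friction and masses are not known exactly. Their poses are not given: they have to be found in the camera images.
- drill_jig: Drilling jig, fixed to the bench. Origin at bench height; x from the robot's side towards the fence, y left along the fence, z up. Its plywood bed spans x -135 to +105, y -155 to +155 mm, top at z 10. Two wooden cheeks (x +35 to +105, y -148 to -132 and +132 to +148 mm) carry a guide plate over the fence.
- plate_edge (a point): Middle of the lower front edge of the aluminium guide plate (jig x +7, z 66 mm). The plate is 98 x 296 mm, 8 mm thick (bushes to 3 mm above), open to the front. Over the bar in its final place it overhangs the bar's near side by 11 to 23 mm, so upright fingers cannot follow: lean the tool 30 to 45 degrees, fingertips forward and down under the plate.
- fence_face (a point): Middle of the bar-side face of the steel angle fence, 11 mm above the bed. Axes as the jig's: the face is x = 0 here, 250 mm long in y, 34 mm high from the bed. It stays parallel to the jig's y, starts at jig x +54 to +66 mm, and slides along the jig's x if pushed with about 16 N or more.
- bar: Drilled dark steel bar, 188 mm long (its y), 36 mm wide (its x, -18 to +18), 22 mm high, 0.5 to 0.75 kg; a row of blind holes in its top. Slides on the bed with 2 to 6 N. Origin: centre of its underside, which lies on the bed; z up. Starts loose in front of the plate, turned up to 0.3 rad from the fence; its +x side goes against the fence.
- bar_left (a point): Point on the bar's +x (far) side, at half height, 9 mm from its left (+y) end.
- bar_right (a point): Point on the bar's +x (far) side, at half height, 9 mm from its right (-y) end.
- oil_bottle: White plastic bottle, 86 mm across, 235 mm tall, standing to the right of the jig. Origin at the centre of its foot. Not to be moved.
- cutter_case: Red cutter case, 31 x 78 x 19 mm, lying to the left of the jig. Origin at the centre of its underside. Not to be moved.
- file_handle: Dark wooden file handle, 25 x 140 x 25 mm, lying to the left near the bench's front edge. Origin at the centre of its underside. Not to be moved.
- pliers: Blue pliers, 42 x 144 x 11 mm, lying to the right near the bench's front edge. Origin at the centre of their underside. Not to be moved.

How it is judged:
At the end, for the whole second after the job is handed in: The bar lies flat on the bed at rest, both ends of its far side within 1.5 mm of the fence face, its whole length within the fence's length (its middle within 31 mm of the fence's middle), and the fence is within 2 mm of where it was set (x of bar_left in the frame of fence_face between -0.0015 and 0.0015 m and x of bar_right in the frame of fence_face between -0.0015 and 0.0015 m and y of bar in the frame of fence_face between -0.031 and 0.031 m and angle between bar's own z axis and vertical below 0.03 rad and distance of fence_face from where it was at the start of the episode below 0.002 m and linear speed of bar below 0.01 m/s); the robot touches nothing.
It fails at once if the fence is pushed more than 2 mm out of its setting (distance of fence_face from where it was at the start of the episode above 0.002 m).
It fails at once if another thing on the bench is moved by more than 2 cm (distance of any of oil_bottle, cutter_case, file_handle, pliers from where it was at the start of the episode above 0.02 m).
It also fails if it takes over 51 s, if anything falls off the work surface, if the arm or the gripper's body presses on something with over 40 N, if the wrist force passes 120 N, or if a joint passes its speed limit or range.

## Working session

There is one attempt and no reset: what is moved stays moved. The work goes in short steps, Python scripts to look and compute and a tool call to move; the robot and the scene stay as the last step left them, time stands still between calls to the robot, and variables do not carry over. Pictures are saved under pics/ and viewed, and the job is handed in when it is done.

Besides the shell and the picture viewer there is one more tool, called in YAML: its name, and indented under it one key for each argument. carry_out: Moves the arm, as the interface text tells. Shift numbers are shares of 0.04 m and turn numbers shares of 5 degrees, none past 1 either way. Its arguments: {"type":"object","properties":{"moves":{"type":"array"}},"required":["moves"]}

```bash
ls; mkdir -p pics; python3 - <<'E'
from plant import state, grab_frame, manip
import cv2,numpy as np
print(state()); print(manip, getattr(manip,'grip_depth',None))
for n in("scene","top"):
    f=grab_frame(n); cv2.imwrite(f"pics/{n}0.png",f["frame"][:,:,::-1]); np.savez(f"{n}0.npz",**f); print(n,f["K"],f["world_from_camera"].round(4))
E
```

```text
pics
{'time': 0.0, 'joint_pos': array([ 1.01100583e+00,  5.33767097e-02,  1.61429982e+00,  3.43584327e-05,
        1.47601086e+00, -1.18993367e-01]), 'joint_vel': array([ 0.00115457, -0.00076   ,  0.001302  , -0.00130487,  0.00062139,
       -0.00053621]), 'joint_efforts': array([ 4.38031439e-04, -3.93690491e+01, -3.70175207e+01, -8.25811594e-05,
        7.19795848e-03,  1.47095068e-05]), 'tool_pos': array([0.26631437, 0.56472787, 0.23004724]), 'tool_rot': array([ 4.36372673e-04,  8.44589233e-01,  5.35413794e-01, -9.52290882e-04]), 'contact_force': array([ 0.40280842, -0.40054776, -0.95774057]), 'ft_torque': array([-0.02465369,  0.03024   ,  0.00785412]), 'gripper_width': 0.9969497121024434}
<Robot object at 0x7f18b937fa10> 0.0187
scene [[408.78968492   0.         260.21923141]
 [  0.         408.78968492 188.45299446]
 [  0.           0.           1.        ]] [[ 0.8787 -0.2226  0.4223 -0.1639]
 [-0.4773 -0.4234  0.77   -1.19  ]
 [ 0.0075 -0.8782 -0.4783  0.8333]
 [ 0.      0.      0.      1.    ]]
top [[369.25137398   0.         253.66112788]
 [  0.         369.25137398 193.10252789]
 [  0.           0.           1.        ]] [[ 1.3900e-02 -9.8580e-01  1.6730e-01  3.1330e-01]
 [-9.9990e-01 -1.4000e-02  2.0000e-04  1.8500e-02]
 [ 2.1000e-03 -1.6730e-01 -9.8590e-01  1.2393e+00]
 [ 0.0000e+00  0.0000e+00  0.0000e+00  1.0000e+00]]
```

View pics/scene0.png

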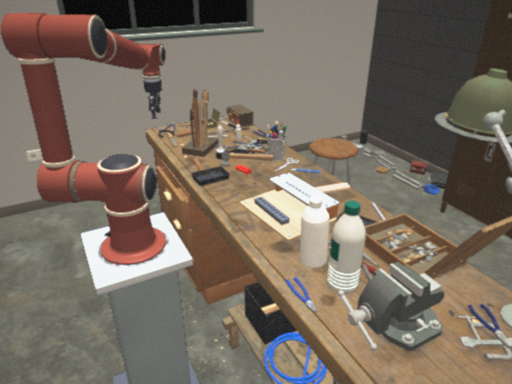

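View pics/top0.png

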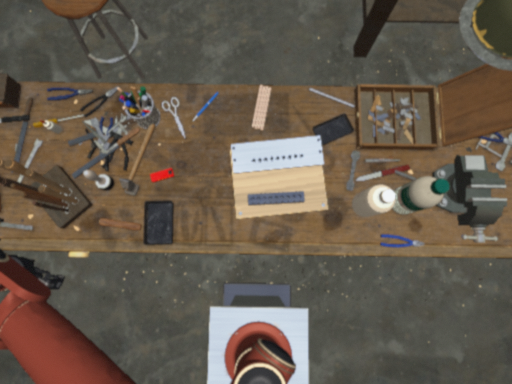

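The top view shows the jig around (280,178), with the white plate at (277,155) and the bar at (276,198), slightly rotated. The bottle is to the right at (381,198). Next I'll measure with the depth.

```bash
cat > h.py <<'E'
import numpy as np,cv2
def world(f):
    K=f["K"];T=f["world_from_camera"];z=f["z_map"].astype(float)
    h,w=z.shape;u,v=np.meshgrid(np.arange(w),np.arange(h))
    p=np.stack([(u-K[0,2])/K[0,0]*z,(v-K[1,2])/K[1,1]*z,z],-1)
    return p@T[:3,:3].T+T[:3,3]
def pix(f,p):
    T=np.linalg.inv(f["world_from_camera"]);q=T[:3,:3]@np.asarray(p)+T[:3,3];q=f["K"]@q;return q[:2]/q[2]
E
python3 - <<'E'
from h import *
f=dict(np.load("top0.npz"));W=world(f);im=f["frame"]
def rect(m,name):
    m=cv2.morphologyEx(m.astype(np.uint8),cv2.MORPH_OPEN,np.ones((2,2)))
    n,l,s,c=cv2.connectedComponentsWithStats(m)
    if n<2: print(name,'none');return
    i=1+np.argmax(s[1:,4]);P=W[l==i]
    r=cv2.minAreaRect(P[:,:2].astype(np.float32)*1000)
    print(name,s[i],"rect mm",np.round(r[0],1),np.round(r[1],1),round(r[2],2),"z",np.percentile(P[:,2],[5,50,95]).round(4)); return l==i
Z=W[...,2]
roi=np.zeros(Z.shape,bool);roi[125:230,222:335]=1
for a in range(0,100,5):print(a,((Z*1000>=a)&(Z*1000<a+5)&roi).sum(),end='; ')
print()
rect(roi&(Z>.064)&(Z<.09),"plate")
g=im.astype(int).sum(2)
b=rect(roi&(Z>.02)&(Z<.045),"bar z")
rect(roi&(g<330)&(Z<.05)&(np.arange(384)[:,None]>180),"bar col")
rect(roi&(Z>.005)&(Z<.018),"bed")
for v in range(128,222,3): print(v,[tuple((W[v,u]*1000).round().astype(int)) for u in(245,277,310)], [im[v,u].tolist() for u in (277,)])
cv2.imwrite("pics/topz.png",cv2.resize(im[120:230,215:400][:,:,::-1],None,fx=4,fy=4,interpolation=cv2.INTER_CUBIC))
E
```

```text
0 1825; 5 2325; 10 1106; 15 77; 20 20; 25 210; 30 307; 35 16; 40 0; 45 0; 50 0; 55 0; 60 1; 65 340; 70 1863; 75 440; 80 5; 85 0; 90 0; 95 0; 
plate [ 232  137   93   38 2645] rect mm [518.1 -88.4] [363.1 318.5] 10.68 z [0.0665 0.0727 0.0769]
bar z [249 192  57  15 547] rect mm [420.3 -66.1] [198.8 188.8] 4.9 z [0.0093 0.0299 0.0343]
bar col [ 223  182  113   49 2303] rect mm [439.5 -69.8] [249.8 384.9] 0.85 z [-0.0052 -0.0013  0.003 ]
bed [ 233  166   96   54 3220] rect mm [465.4 -79.3] [278.3 311.7] 6.99 z [0.0035 0.0087 0.0133]
128 [(np.int64(755), np.int64(52), np.int64(0)), (np.int64(757), np.int64(-60), np.int64(-2)), (np.int64(758), np.int64(-176), np.int64(0))] [[93, 76, 59]]
131 [(np.int64(745), np.int64(52), np.int64(-3)), (np.int64(745), np.int64(-60), np.int64(1)), (np.int64(748), np.int64(-176), np.int64(-2))] [[90, 74, 60]]
134 [(np.int64(734), np.int64(52), np.int64(-3)), (np.int64(735), np.int64(-60), np.int64(0)), (np.int64(736), np.int64(-176), np.int64(0))] [[103, 84, 65]]
137 [(np.int64(723), np.int64(52), np.int64(-2)), (np.int64(724), np.int64(-60), np.int64(-2))
[... 3830 characters left out ...]
3)), (np.int64(471), np.int64(-171), np.int64(8))] [[211, 185, 148]]
212 [(np.int64(457), np.int64(47), np.int64(10)), (np.int64(459), np.int64(-60), np.int64(9)), (np.int64(462), np.int64(-173), np.int64(-3))] [[215, 189, 152]]
215 [(np.int64(448), np.int64(47), np.int64(5)), (np.int64(450), np.int64(-61), np.int64(2)), (np.int64(451), np.int64(-172), np.int64(3))] [[132, 111, 85]]
218 [(np.int64(438), np.int64(47), np.int64(4)), (np.int64(439), np.int64(-61), np.int64(3)), (np.int64(441), np.int64(-172), np.int64(1))] [[133, 107, 78]]
221 [(np.int64(428), np.int64(47), np.int64(-5)), (np.int64(430), np.int64(-61), np.int64(-7)), (np.int64(431), np.int64(-172), np.int64(0))] [[123, 99, 71]]
```

```bash
python3 - <<'E'
from h import *
f=dict(np.load("scene0.npz"));im=f["frame"]
cv2.imwrite("pics/scz.png",cv2.resize(im[165:250,230:370][:,:,::-1],None,fx=5,fy=5,interpolation=cv2.INTER_CUBIC))
E
```

```text
(no output)
```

View pics/topz.png

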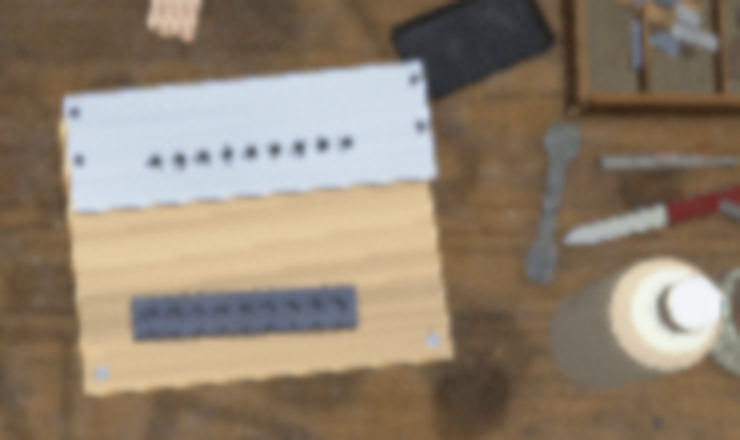

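View pics/scz.png

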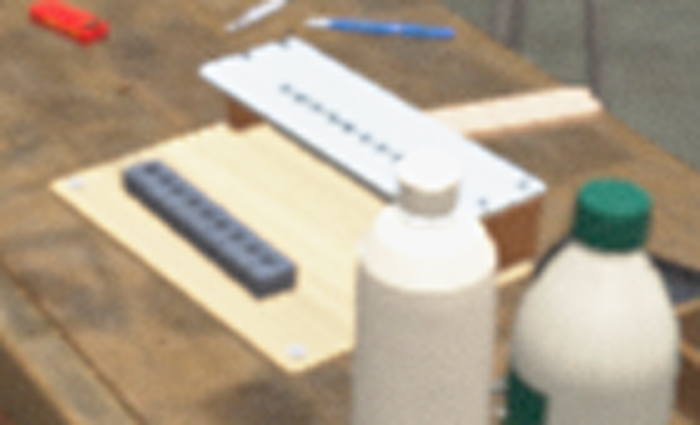

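The zoomed top view shows the bed tilted about 5° in yaw, with the bar nearly aligned to the image. The fence is hidden under the plate. Next I'll fit edges on planes of known height.

```bash
cat >> h.py <<'E'
def onplane(f,uv,z):
    K=f["K"];T=f["world_from_camera"];uv=np.asarray(uv,float).reshape(-1,2)
    d=np.stack([(uv[:,0]-K[0,2])/K[0,0],(uv[:,1]-K[1,2])/K[1,1],np.ones(len(uv))],-1)@T[:3,:3].T
    s=(z-T[2,3])/d[:,2];return T[:3,3]+d*s[:,None]
def fitrect(f,m,z,name):
    m=m.astype(np.uint8)
    n,l,s,c=cv2.connectedComponentsWithStats(m);i=1+np.argmax(s[1:,4]);m=(l==i).astype(np.uint8)
    M=cv2.morphologyEx(m,cv2.MORPH_CLOSE,np.ones((5,5)))
    cs,_=cv2.findContours(cv2.resize(M,None,fx=4,fy=4,interpolation=cv2.INTER_LINEAR),cv2.RETR_EXTERNAL,cv2.CHAIN_APPROX_NONE)
    ct=max(cs,key=cv2.contourArea)[:,0]; uv=(ct+0.5)/4-0.5
    P=onplane(f,uv,z)[:,:2]
    # moments-based
    poly=(P*1e4).astype(np.float32);mm=cv2.moments(poly)
    cx,cy=mm['m10']/mm['m00']/1e4,mm['m01']/mm['m00']/1e4
    th=.5*np.arctan2(2*mm['mu11'],mm['mu20']-mm['mu02'])
    r=cv2.minAreaRect((P*1000).astype(np.float32))
    print(name,"centroid",round(cx*1000,1),round(cy*1000,1),"axis deg",np.degrees(th).round(2),"rect",np.round(r[0],1),np.round(r[1],1),round(r[2],2),'area',mm['m00']/1e2)
    return P,(cx,cy,th)
E
python3 - <<'E'
from h import *
f=dict(np.load("top0.npz"));im=f["frame"].astype(int)
R,G,B=im[...,0],im[...,1],im[...,2]
roi=np.zeros(R.shape,bool);roi[130:225,226:332]=1
v=np.arange(384)[:,None]
plate=roi&(B>150)&(B>R+5)
fitrect(f,plate,.074,"plate")
bar=roi&(B>=R-5)&(R<150)&(v>185)
fitrect(f,bar,.032,"bar")
bed=roi&(R>165)&(R>B+30)
P,_=fitrect(f,bed|bar,.010,"bed")
K=f
# edges of jig fit: for plate columns, front & back edges
def edges(m,z):
    us=np.arange(240,322);fr=[];bk=[]
    for u in us:
        r=np.where(m[:,u])[0]
        if len(r): fr.append((u,r.max()+.5));bk.append((u,r.min()-.5))
    for n,e in(("front",fr),("back",bk)):
        p=onplane(f,e,z)*1000; c=np.polyfit(p[:,1],p[:,0],1);res=p[:,0]-np.polyval(c,p[:,1]);k=abs(res)<4;c=np.polyfit(p[k,1],p[k,0],1);print(n,"yaw",np.degrees(-np.arctan(c[0])).round(2),"x at y=-58:",np.polyval(c,-58).round(1),k.sum(),res.std().round(2))
edges(plate,.074);edges(bed|bar,.010);
edges(bar&(np.arange(512)[None]>252)&(np.arange(512)[None]<300),.032)
E
```

```text
plate centroid 643.0 -55.5 axis deg -83.33 rect [643.  -55.8] [100.7 298. ] 6.62 area 28451.23178432731
bar centroid 503.8 -54.2 axis deg -85.99 rect [503.7 -54.1] [ 36.6 186.6] 4.02 area 6051.025653430647
bed centroid 529.9 -67.6 axis deg -83.39 rect [532.9 -67.3] [169.6 313.3] 5.69 area 47759.9350628524
front yaw 6.75 x at y=-58: 593.6 61 14.63
back yaw 6.51 x at y=-58: 691.9 81 2.92
front yaw 6.73 x at y=-58: 450.1 82 0.99
back yaw 6.54 x at y=-58: 607.2 82 1.09
front yaw 3.72 x at y=-58: 487.1 47 0.97
back yaw 3.96 x at y=-58: 521.2 47 0.9
```

Jig origin is about (0.5874, -0.0623) with yaw 6.65°. The bar sits at jig (-82, +18) mm, yaw -2.65° relative to the jig. Next I'll write a planner that turns a target pose into rows.

```bash
cat >> h.py <<'E'
from scipy.spatial.transform import Rotation as Ro
J0=np.array([.5874,-.0623,0.]);JR=Ro.from_euler('z',6.65,degrees=True)
def qR(q): return Ro.from_quat([q[1],q[2],q[3],q[0]])
def tgtR(lean,yaw=0): # tool x = jig +y, y fwd, z down, leaned
    b=Ro.from_matrix(np.array([[0,1,0],[1,0,0],[0,0,-1.]]).T)
    return JR*Ro.from_euler('z',yaw,degrees=True)*b*Ro.from_rotvec([-np.radians(lean),0,0])
def tcp_for(C,lean,opened,yaw=0):
    """C = jig-frame position (m) of leading lower-front tip edge"""
    R=tgtR(lean,yaw);T=J0+JR.apply(C)-R.apply([0,.011,0])
    return T+R.apply([0,0,.013*opened]),R
def lead(p,R,opened):
    T=np.asarray(p)-R.apply([0,0,.013*opened]);return JR.inv().apply(T+R.apply([0,.011,0])-J0)
def plan(p,R,p1,R1,n,grip=1,dec=2):
    p=np.array(p);out=[]
    for k in range(n):
        m=n-k;rv=(R.inv()*R1).as_rotvec()/m;d=R.inv().apply(p1-p)/m
        row=np.round(np.r_[np.degrees(rv)/5,d/.04],dec);out.append(row.tolist()+[grip])
        p=p+R.apply(row[3:]*.04);R=R*Ro.from_rotvec(np.radians(row[:3]*5))
    for i,r in enumerate(out): print(r, "" if max(abs(x) for x in r)<=1 else "TOO BIG")
    return p,R
def report(s,opened):
    R=qR(s["tool_rot"]);l=lead(s["tool_pos"],R,opened)
    e=(JR.inv()*R).as_matrix();print("t",round(s["time"],2),"tcp",np.round(s["tool_pos"],4),"lead jig mm",(l*1000).round(1),"F jig",JR.inv().apply(s["contact_force"]).round(2),"lean",np.degrees(np.arctan2(e[0,2],-e[2,2])).round(1),"xaxis yaw",np.degrees(np.arctan2(-e[0,0],e[1,0])).round(2),"roll",np.degrees(np.arcsin(e[2,0])).round(2),"grip",round(s["gripper_width"],3),"q",np.round(s["joint_pos"],2))
E
python3 - <<'E'
from h import *
from plant import state
s=state();report(s,1)
p,R=tcp_for([-.135,.018,.11],40,1)
print(p)
p,R=plan(s["tool_pos"],qR(s["tool_rot"]),p,R,20)
print(p)
p1,R1=tcp_for([-.135,.018,.031],40,1)
plan(p,R,p1,R1,4)
E
```

```text
t 0.1 tcp [0.2664 0.5648 0.2302] lead jig mm [-236.9  654.3  243.2] F jig [0.1  1.43 0.33] lean -0.1 xaxis yaw -31.91 roll -0.11 grip 1.002 q [ 1.01  0.05  1.61  0.    1.48 -0.12]
[ 0.45115402 -0.06006278  0.09297076]
[-0.39, 0.11, -0.31, -0.61, 0.54, 0.17, 1] 
[-0.39, 0.11, -0.31, -0.62, 0.52, 0.18, 1] 
[-0.39, 0.11, -0.3, -0.64, 0.5, 0.2, 1] 
[-0.39, 0.11, -0.31, -0.65, 0.47, 0.21, 1] 
[-0.39, 0.11, -0.3, -0.67, 0.45, 0.22, 1] 
[-0.39, 0.11, -0.31, -0.68, 0.42, 0.22, 1] 
[-0.39, 0.11, -0.3, -0.7, 0.4, 0.23, 1] 
[-0.39, 0.11, -0.31, -0.71, 0.37, 0.24, 1] 
[-0.39, 0.11, -0.3, -0.72, 0.34, 0.24, 1] 
[-0.39, 0.11, -0.3, -0.73, 0.31, 0.25, 1] 
[-0.39, 0.11, -0.31, -0.74, 0.29, 0.25, 1] 
[-0.39, 0.11, -0.3, -0.75, 0.26, 0.25, 1] 
[-0.39, 0.12, -0.31, -0.76, 0.23, 0.25, 1] 
[-0.39, 0.11, -0.3, -0.77, 0.2, 0.25, 1] 
[-0.39, 0.12, -0.31, -0.77, 0.17, 0.25, 1] 
[-0.39, 0.11, -0.3, -0.78, 0.14, 0.25, 1] 
[-0.39, 0.12, -0.31, -0.79, 0.11, 0.25, 1] 
[-0.39, 0.11, -0.3, -0.79, 0.08, 0.24, 1] 
[-0.39, 0.12, -0.31, -0.8, 0.06, 0.23, 1] 
[-0.39, 0.11, -0.3, -0.79, 0.03, 0.23, 1] 
[ 0.45118339 -0.05990033  0.09315965]
[-0.0, 0.0, -0.0, -0.0, -0.32, 0.38, 1] 
[-0.0, 0.0, -0.0, -0.0, -0.32, 0.38, 1] 
[-0.0, 0.0, -0.0, -0.0, -0.32, 0.38, 1] 
[-0.0, 0.0, -0.0, -0.0, -0.31, 0.38, 1]
```

carry_out:
  moves:
    - [[-0.39,0.11,-0.31,-0.61,0.54,0.17,1],[-0.39,0.11,-0.31,-0.62,0.52,0.18,1],[-0.39,0.11,-0.3,-0.64,0.5,0.2,1],[-0.39,0.11,-0.31,-0.65,0.47,0.21,1],[-0.39,0.11,-0.3,-0.67,0.45,0.22,1],[-0.39,0.11,-0.31,-0.68,0.42,0.22,1],[-0.39,0.11,-0.3,-0.7,0.4,0.23,1],[-0.39,0.11,-0.31,-0.71,0.37,0.24,1]]

```text
time: 0.77
tool_pos: [0.3408, 0.3137, 0.1751]
tool_rot: [0.095, 0.774, 0.618, 0.105]
contact_force: [0.9, -0.0, -0.7]
gripper_width: 1.001
```

carry_out:
  moves:
    - [[-0.39,0.11,-0.3,-0.72,0.34,0.24,1],[-0.39,0.11,-0.3,-0.73,0.31,0.25,1],[-0.39,0.11,-0.31,-0.74,0.29,0.25,1],[-0.39,0.11,-0.3,-0.75,0.26,0.25,1],[-0.39,0.12,-0.31,-0.76,0.23,0.25,1],[-0.39,0.11,-0.3,-0.77,0.2,0.25,1]]

```text
time: 1.27
tool_pos: [0.396, 0.1266, 0.1341]
tool_rot: [0.163, 0.705, 0.666, 0.182]
contact_force: [0.0, -0.4, 0.1]
gripper_width: 0.996
```

```bash
python3 - <<'E'
from h import *
from plant import state
s=state();report(s,1)
p,R=tcp_for([-.135,.018,.11],40,1)
p,R=plan(s["tool_pos"],qR(s["tool_rot"]),p,R,7)
E
```

```text
t 1.27 tcp [0.396  0.1266 0.1341] lead jig mm [-164.9  208.6  150.7] F jig [-0.01 -0.39  0.13] lean 28.2 xaxis yaw -9.36 roll 2.3 grip 0.996 q [ 0.18 -0.85  2.49 -0.08  1.01 -1.31]
[-0.33, 0.1, -0.26, -0.66, 0.14, 0.21, 1] 
[-0.33, 0.1, -0.26, -0.67, 0.12, 0.21, 1] 
[-0.33, 0.09, -0.26, -0.67, 0.1, 0.21, 1] 
[-0.33, 0.1, -0.26, -0.68, 0.08, 0.21, 1] 
[-0.33, 0.09, -0.26, -0.68, 0.06, 0.2, 1] 
[-0.33, 0.09, -0.26, -0.68, 0.04, 0.2, 1] 
[-0.33, 0.1, -0.25, -0.68, 0.02, 0.2, 1]
```

Joints 2 and 3 are near their limits, so I'll fit a quick kinematic model before going further.

```bash
cat > kin.py <<'E'
from h import *
from scipy.optimize import least_squares
def fk(q,P):
    h0,L1,L2,d=P
    def rz(a):return Ro.from_euler('z',a)
    def ry(a):return Ro.from_euler('y',a)
    R=rz(q[0])*ry(q[1]);p=np.array([0,0,h0])+R.apply([0,0,L1])
    R=R*ry(q[2]);p=p+R.apply([0,0,L2])
    R=R*rz(q[3])*ry(q[4]); R=R*rz(q[5]);p=p+R.apply([0,0,d])
    return p,R
E
python3 - <<'E'
from kin import *
from plant import state
s2=state()
q1=[1.01100583,.0533767,1.61429982,3.4e-5,1.47601086,-.11899337];t1=np.array([0.26631437,0.56472787,0.23004724]);r1=[4.36372673e-04,8.44589233e-01,5.35413794e-01,-9.52290882e-04]
q2=s2["joint_pos"]
f=lambda P:np.r_[fk(q1,P)[0]-t1,fk(q2,P)[0]-s2["tool_pos"]]
o=least_squares(f,[.3,.5,.6,.2]);print(o.x.round(4),(o.fun*1000).round(1))
print(fk(q1,o.x)[1].as_matrix().round(3),qR(r1).as_matrix().round(3))
print(fk(q2,o.x)[1].as_matrix().round(3),qR(s2["tool_rot"]).as_matrix().round(3))
np.save("P.npy",o.x)
E
```

```text
[-0.1805  0.0516  0.6286 -0.3965] [ 67.8 -31.5 -23.3  -5.1 -27.2  23.3]
[[-0.427 -0.904 -0.001]
 [-0.904  0.427 -0.002]
 [ 0.002  0.    -1.   ]] [[ 0.427  0.904 -0.001]
 [ 0.904 -0.427 -0.002]
 [-0.002 -0.    -1.   ]]
[[-0.047 -0.879  0.474]
 [-0.998  0.061  0.013]
 [-0.04  -0.473 -0.88 ]] [[ 0.047  0.879  0.474]
 [ 0.998 -0.061  0.013]
 [ 0.04   0.473 -0.88 ]]
```

```bash
cat > kin.py <<'E'
from h import *
from scipy.optimize import least_squares
Q1=[1.01100583,.0533767,1.61429982,3.4e-5,1.47601086,-.11899337];T1=np.array([0.26631437,0.56472787,0.23004724])
def fk(q,P):
    h0,L1,L2,d,b=P[:5]
    rz=lambda a:Ro.from_euler('z',a);ry=lambda a:Ro.from_euler('y',a)
    R=rz(q[0])*ry(q[1]);p=np.array([0,0,h0])+R.apply([0,b,L1])
    R=R*ry(q[2]);p=p+R.apply([0,0,L2])
    R=R*rz(q[3])*ry(q[4]); R=R*rz(q[5]+np.pi);p=p+R.apply([0,0,d])
    return p,R
def ik(p,R,P,q0):
    f=lambda q:np.r_[(fk(q,P)[0]-p)*10,(fk(q,P)[1].inv()*R).as_rotvec()]
    o=least_squares(f,q0);return o.x,np.abs(o.fun).max()
E
python3 - <<'E'
from kin import *
from plant import state
s2=state();q2=s2["joint_pos"]
f=lambda P:np.r_[fk(Q1,P)[0]-T1,fk(q2,P)[0]-s2["tool_pos"]]
o=least_squares(f,[.3,.5,.6,.2,.07]);print(o.x.round(4),(o.fun*1000).round(1))
np.save("P.npy",o.x)
for x,z in((-.135,.11),(-.135,.031),(-.115,.028),(-.06,.028),(0,.028),(.03,.028)):
  for lean in(15,20,30,40):
    p,R=tcp_for([x,.018,z],lean,1);q,e=ik(p,R,o.x,q2);print(x,z,lean,q.round(2),round(e,4))
E
```

```text
[0.1471 0.4273 0.6006 0.2859 0.0744] [-0.1  0.2 -0.2 -0.  -0.2  0.2]
-0.135 0.11 15 [-0.38 -0.52  2.34  0.14  1.1  -2.12] 0.0
-0.135 0.11 20 [-0.41 -0.59  2.39  0.2   1.04 -2.18] 0.0
-0.135 0.11 30 [-0.48 -0.71  2.5   0.36  0.94 -2.32] 0.0
-0.135 0.11 40 [-0.56 -0.84  2.61  0.56  0.87 -2.5 ] 0.0
-0.135 0.031 15 [-0.38 -0.43  2.42  0.16  0.93 -2.15] 0.0
-0.135 0.031 20 [-0.41 -0.5   2.48  0.23  0.87 -2.22] 0.0
-0.135 0.031 30 [-0.48 -0.61  2.59  0.42  0.77 -2.41] 0.0
-0.135 0.031 40 [-0.56 -0.72  2.69  0.67  0.71 -2.67] 0.0
-0.115 0.028 15 [-0.36 -0.37  2.38  0.15  0.9  -2.13] 0.0
-0.115 0.028 20 [-0.39 -0.43  2.44  0.22  0.84 -2.2 ] 0.0
-0.115 0.028 30 [-0.45 -0.53  2.54  0.42  0.72 -2.4 ] 0.0
-0.115 0.028 40 [-0.52 -0.62  2.65  0.69  0.64 -2.67] 0.0
-0.06 0.028 15 [-0.3  -0.21  2.26  0.14  0.86 -2.07] 0.0
-0.06 0.028 20 [-0.32 -0.26  2.32  0.21  0.78 -2.14] 0.0
-0.06 0.028 30 [-0.37 -0.35  2.42  0.41  0.64 -2.33] 0.0
-0.06 0.028 40 [-0.42 -0.42  2.53  0.72  0.52 -2.65] 0.0
0 0.028 15 [-0.25 -0.06  2.13  0.13  0.84 -2.01] 0.0
0 0.028 20 [-0.27 -0.11  2.18  0.19  0.75 -2.08] 0.0
0 0.028 30 [-0.31 -0.18  2.29  0.38  0.58 -2.27] 0.0
0 0.028 40 [-0.35 -0.23  2.39  0.73  0.44 -2.62] 0.0
0.03 0.028 15 [-0.23  0.01  2.06  0.12  0.83 -1.99] 0.0
0.03 0.028 20 [-0.25 -0.03  2.12  0.18  0.74 -2.05] 0.0
0.03 0.028 30 [-0.28 -0.1   2.22  0.37  0.56 -2.23] 0.0
0.03 0.028 40 [-0.31 -0.15  2.32  0.73  0.42 -2.59] 0.0
```

```bash
python3 - <<'E'
from kin import *
from plant import state
P=np.load("P.npy")
s=state();q=s["joint_pos"];p0=s["tool_pos"];R0=qR(s["tool_rot"])
p,R=tcp_for([-.130,.016,.08],17,1)
p,R=plan(p0,R0,p,R,8)
for a in(.25,.5,.75,1):
  q,e=ik(p0+(p-p0)*a,R0*Ro.from_rotvec((R0.inv()*R).as_rotvec()*a),P,q);print(q.round(2))
p1,R1=tcp_for([-.122,.016,.024],17,1)
p1,R1=plan(p,R,p1,R1,4);print(ik(p1,R1,P,q)[0].round(2))
E
```

```text
[0.28, 0.04, -0.24, -0.59, 0.08, 0.26, 1] 
[0.29, 0.04, -0.24, -0.59, 0.07, 0.26, 1] 
[0.28, 0.04, -0.24, -0.6, 0.07, 0.26, 1] 
[0.29, 0.04, -0.24, -0.6, 0.06, 0.25, 1] 
[0.28, 0.03, -0.24, -0.6, 0.06, 0.25, 1] 
[0.29, 0.04, -0.24, -0.6, 0.05, 0.25, 1] 
[0.28, 0.03, -0.23, -0.6, 0.04, 0.24, 1] 
[0.29, 0.04, -0.24, -0.6, 0.04, 0.24, 1] 
[-0.   -0.81  2.49  0.03  1.02 -1.57]
[-0.16 -0.74  2.48  0.11  1.02 -1.8 ]
[-0.29 -0.63  2.44  0.15  1.01 -1.99]
[-0.39 -0.5   2.38  0.17  1.01 -2.15]
[-0.0, -0.0, 0.0, -0.0, -0.05, 0.35, 1] 
[-0.0, -0.0, 0.0, -0.0, -0.06, 0.35, 1] 
[-0.0, -0.0, 0.0, -0.0, -0.05, 0.35, 1] 
[-0.0, -0.0, 0.0, -0.0, -0.06, 0.35, 1] 
[-0.38 -0.4   2.42  0.18  0.87 -2.17]
```

carry_out:
  moves:
    - [[0.28,0.04,-0.24,-0.59,0.08,0.26,1],[0.29,0.04,-0.24,-0.59,0.07,0.26,1],[0.28,0.04,-0.24,-0.6,0.07,0.26,1],[0.29,0.04,-0.24,-0.6,0.06,0.25,1],[0.28,0.03,-0.24,-0.6,0.06,0.25,1],[0.29,0.04,-0.24,-0.6,0.05,0.25,1],[0.28,0.03,-0.23,-0.6,0.04,0.24,1],[0.29,0.04,-0.24,-0.6,0.04,0.24,1]]

```text
time: 1.93
tool_pos: [0.449, -0.0626, 0.0639]
tool_rot: [0.097, 0.659, 0.738, 0.11]
contact_force: [-0.0, 0.1, 0.6]
gripper_width: 1.004
```

```bash
python3 - <<'E'
from kin import *
from plant import state,grab_frame
f=grab_frame("top");cv2.imwrite("pics/top1.png",cv2.resize(f["frame"][120:270,190:400][:,:,::-1],None,fx=3.5,fy=3.5,interpolation=cv2.INTER_CUBIC))
s=state();report(s,1);p0=s["tool_pos"];R0=qR(s["tool_rot"])
p1,R1=tcp_for([-.122,.016,.026],17,1)
p1,R1=plan(p0,R0,p1,R1,5)
E
```

```text
t 1.98 tcp [ 0.4498 -0.0655  0.0629] lead jig mm [-130.3   12.7   78.5] F jig [-1.94 -0.68  1.18] lean 16.7 xaxis yaw -0.22 roll -0.01 grip 1.001 q [-0.4  -0.41  2.33  0.17  0.97 -2.16]
[-0.01, 0.0, -0.01, 0.02, -0.04, 0.26, 1] 
[-0.01, 0.0, -0.01, 0.02, -0.03, 0.26, 1] 
[-0.02, 0.0, -0.01, 0.01, -0.04, 0.27, 1] 
[-0.01, 0.01, -0.01, 0.02, -0.03, 0.26, 1] 
[-0.02, 0.0, -0.0, 0.01, -0.04, 0.27, 1]
```

View pics/top1.png

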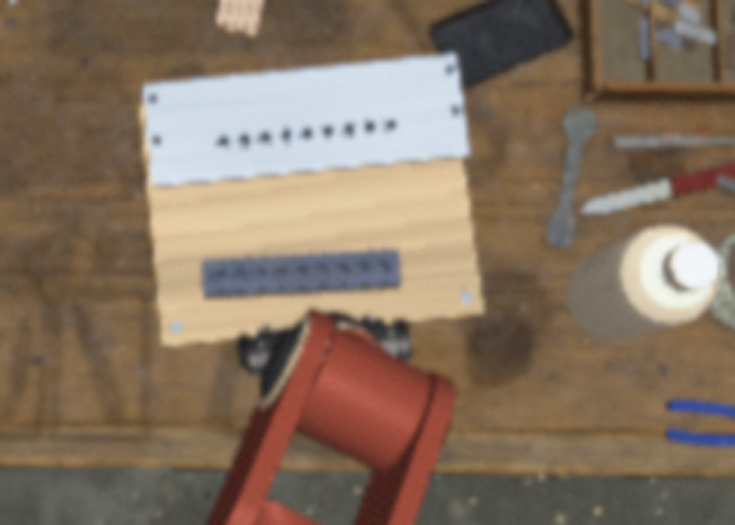

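carry_out:
  moves:
    - [[-0.01,0,-0.01,0.02,-0.04,0.26,1],[-0.01,0,-0.01,0.02,-0.03,0.26,1],[-0.02,0,-0.01,0.01,-0.04,0.27,1],[-0.01,0,-0.01,0.02,-0.03,0.26,1],[-0.02,0,0,0.01,-0.04,0.25,1],[0,0,0,0,0,0,1]]

```text
time: 2.48
tool_pos: [0.4551, -0.0561, 0.0103]
tool_rot: [0.097, 0.657, 0.739, 0.111]
contact_force: [-0.1, 0.2, -0.1]
gripper_width: 0.998
```

```bash
python3 - <<'E'
from kin import *
from plant import state,grab_frame
for n,sl in(("top",np.s_[170:250,220:330]),("scene",np.s_[160:250,200:340])):
    f=grab_frame(n);cv2.imwrite(f"pics/{n}2.png",cv2.resize(f["frame"][sl][:,:,::-1],None,fx=5.5,fy=5.5,interpolation=cv2.INTER_CUBIC))
s=state();report(s,1);p0=s["tool_pos"];R0=qR(s["tool_rot"])
P=np.load("P.npy");q=s["joint_pos"]
p1,R1=tcp_for([-.070,.016,.025],22,1)
p1,R1=plan(p0,R0,p1,R1,8);print(ik(p1,R1,P,q)[0].round(2))
E
```

```text
t 2.58 tcp [ 0.4565 -0.0567  0.0125] lead jig mm [-122.7   20.7   28.1] F jig [ 0.61 -0.23  0.1 ] lean 17.2 xaxis yaw 0.07 roll 0.05 grip 1.001 q [-0.37 -0.29  2.34  0.19  0.83 -2.17]
[-0.12, -0.0, 0.0, -0.01, 0.16, 0.06, 1] 
[-0.12, -0.0, 0.0, -0.02, 0.16, 0.06, 1] 
[-0.12, -0.0, 0.0, -0.01, 0.16, 0.06, 1] 
[-0.12, -0.0, 0.0, -0.02, 0.15, 0.07, 1] 
[-0.12, -0.0, 0.0, -0.01, 0.15, 0.07, 1] 
[-0.12, -0.01, 0.0, -0.02, 0.16, 0.07, 1] 
[-0.12, -0.0, 0.0, -0.01, 0.15, 0.07, 1] 
[-0.13, -0.01, 0.01, -0.02, 0.15, 0.07, 1] 
[-0.35 -0.3   2.36  0.25  0.75 -2.19]
```

View pics/top2.png

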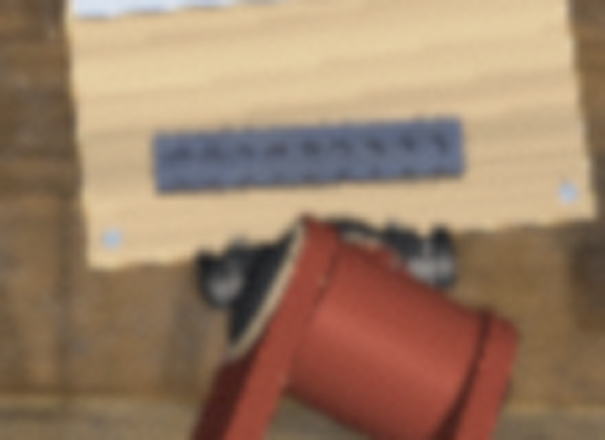

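View pics/scene2.png

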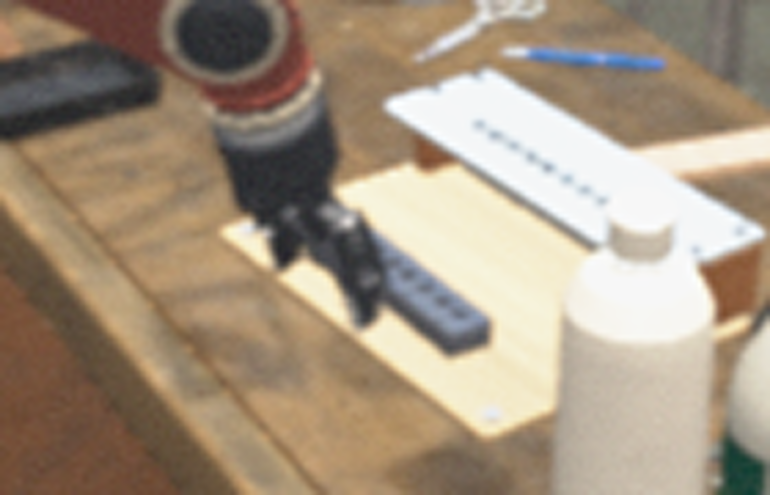

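Both fingertips stand on the bed's near edge behind the bar, with nothing touched and force near zero. Starting the push.

carry_out:
  moves:
    - [[-0.12,0,0,-0.02,0.16,0.06,1],[-0.12,0,0,-0.02,0.16,0.06,1],[-0.12,0,0,-0.02,0.16,0.06,1],[-0.12,0,0,-0.02,0.15,0.07,1],[-0.12,0,0,-0.02,0.15,0.07,1],[-0.12,0,0,-0.02,0.16,0.07,1],[-0.12,0,0,-0.02,0.15,0.07,1],[-0.13,0,0,-0.02,0.15,0.07,1]]

```text
time: 3.25
tool_pos: [0.5118, -0.057, 0.0091]
tool_rot: [0.127, 0.652, 0.733, 0.144]
contact_force: [-5.1, 0.5, 3.6]
gripper_width: 1.003
```

```bash
python3 - <<'E'
from kin import *
from plant import state,grab_frame
P=np.load("P.npy")
s=state();report(s,1);print(fk(s["joint_pos"],P)[0].round(4))
f=grab_frame("top");cv2.imwrite(f"pics/top3.png",cv2.resize(f["frame"][150:250,220:330][:,:,::-1],None,fx=5.5,fy=5.5,interpolation=cv2.INTER_CUBIC))
s=state();report(s,1);p0=s["tool_pos"];R0=qR(s["tool_rot"]);print(fk(s["joint_pos"],P)[0].round(4))
q=s["joint_pos"]
p1,R1=tcp_for([-.020,.016,.027],35,1)
p1,R1=plan(p0,R0,p1,R1,8);print(ik(p1,R1,P,q)[0].round(2))
E
```

```text
t 3.25 tcp [ 0.5118 -0.057   0.0091] lead jig mm [-69.2  14.   25.3] F jig [-5.05  1.14  3.61] lean 22.1 xaxis yaw 0.07 roll 0.03 grip 1.003 q [-0.35 -0.17  2.27  0.26  0.71 -2.21]
[ 5.52e-01 -7.03e-02  5.00e-04]
t 3.3 tcp [ 0.5127 -0.0573  0.0093] lead jig mm [-68.4  13.7  25.5] F jig [0.31 0.04 0.81] lean 22.2 xaxis yaw 0.04 roll 0.0 grip 0.997 q [-0.35 -0.17  2.27  0.26  0.71 -2.21]
[ 0.5528 -0.0705  0.0007]
[-0.32, -0.0, 0.0, 0.01, 0.15, 0.06, 1] 
[-0.32, -0.0, 0.0, 0.01, 0.15, 0.06, 1] 
[-0.32, -0.0, 0.0, 0.01, 0.15, 0.07, 1] 
[-0.32, -0.0, 0.0, 0.01, 0.15, 0.07, 1] 
[-0.32, -0.0, 0.0, 0.0, 0.14, 0.08, 1] 
[-0.32, -0.0, 0.0, 0.01, 0.14, 0.08, 1] 
[-0.32, -0.0, 0.0, 0.0, 0.14, 0.08, 1] 
[-0.32, -0.01, 0.01, 0.01, 0.14, 0.09, 1] 
[-0.35 -0.26  2.39  0.54  0.52 -2.44]
```

View pics/top3.png

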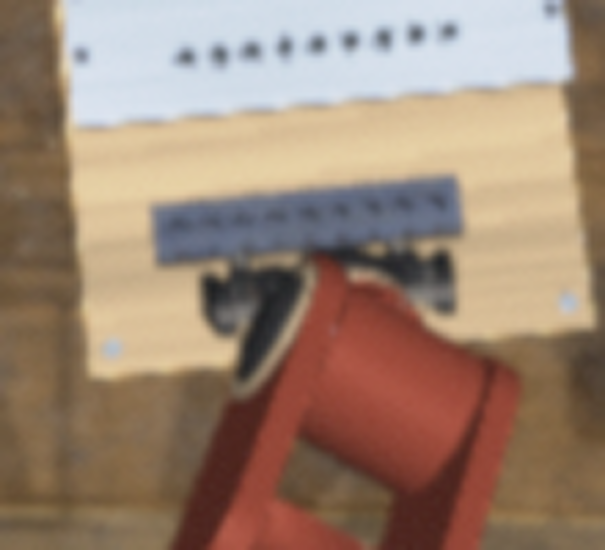

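The bar is now aligned with the fingers and parallel to the plate edge: its far edge runs from (155,205) to (458,178). Sliding force is about 5 N. Continuing with more lean.

carry_out:
  moves:
    - [[-0.32,0,0,0.01,0.15,0.06,1],[-0.32,0,0,0.01,0.15,0.06,1],[-0.32,0,0,0.01,0.15,0.07,1],[-0.32,0,0,0,0.15,0.07,1],[-0.32,0,0,0,0.14,0.08,1],[-0.32,0,0,0,0.14,0.08,1],[-0.32,0,0,0,0.14,0.08,1],[-0.32,0,0,0,0.14,0.09,1]]

```text
time: 3.97
tool_pos: [0.5627, -0.0497, 0.0092]
tool_rot: [0.199, 0.634, 0.713, 0.224]
contact_force: [-2.6, 0.5, -2.1]
gripper_width: 1.002
```

```bash
python3 - <<'E'
from kin import *
from plant import state,grab_frame
s=state();report(s,1)
f=grab_frame("top");cv2.imwrite(f"pics/top4.png",cv2.resize(f["frame"][140:240,220:330][:,:,::-1],None,fx=5.5,fy=5.5,interpolation=cv2.INTER_CUBIC))
f=grab_frame("scene");cv2.imwrite(f"pics/scene4.png",cv2.resize(f["frame"][160:250,200:340][:,:,::-1],None,fx=5.5,fy=5.5,interpolation=cv2.INTER_CUBIC))
s=state();report(s,1);p0=s["tool_pos"];R0=qR(s["tool_rot"])
p1,R1=tcp_for([.005,.014,.028],41,1)
p1,R1=plan(p0,R0,p1,R1,8)
E
```

```text
t 3.97 tcp [ 0.5627 -0.0497  0.0092] lead jig mm [-21.5  15.4  26.1] F jig [-2.5   0.84 -2.11] lean 34.9 xaxis yaw 0.04 roll 0.02 grip 1.002 q [-0.35 -0.11  2.28  0.59  0.48 -2.49]
t 4.07 tcp [ 0.5628 -0.0498  0.0092] lead jig mm [-21.4  15.2  26.1] F jig [-0.52 -0.08 -0.09] lean 34.9 xaxis yaw 0.01 roll 0.05 grip 1.003 q [-0.35 -0.11  2.28  0.58  0.49 -2.49]
[-0.15, -0.0, -0.0, -0.0, 0.08, 0.05, 1] 
[-0.15, -0.0, -0.0, -0.0, 0.07, 0.05, 1] 
[-0.15, -0.0, -0.0, -0.01, 0.07, 0.05, 1] 
[-0.16, -0.0, -0.0, -0.0, 0.07, 0.05, 1] 
[-0.15, -0.0, -0.0, -0.01, 0.08, 0.05, 1] 
[-0.16, -0.0, -0.0, -0.0, 0.07, 0.05, 1] 
[-0.15, -0.0, -0.0, -0.01, 0.07, 0.05, 1] 
[-0.16, -0.01, -0.0, -0.0, 0.08, 0.04, 1]
```

View pics/top4.png

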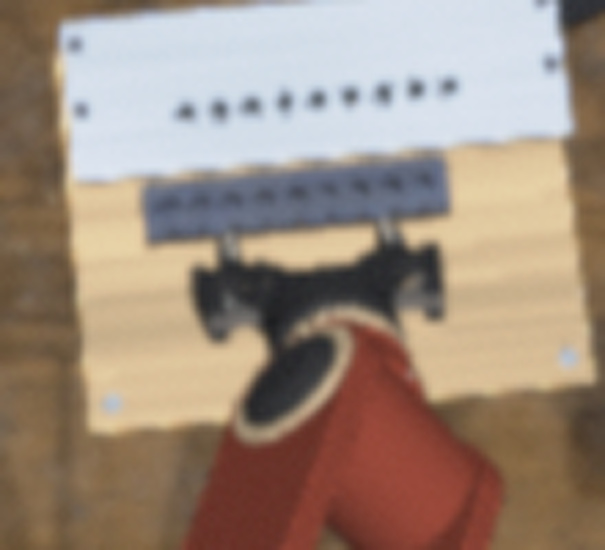

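View pics/scene4.png

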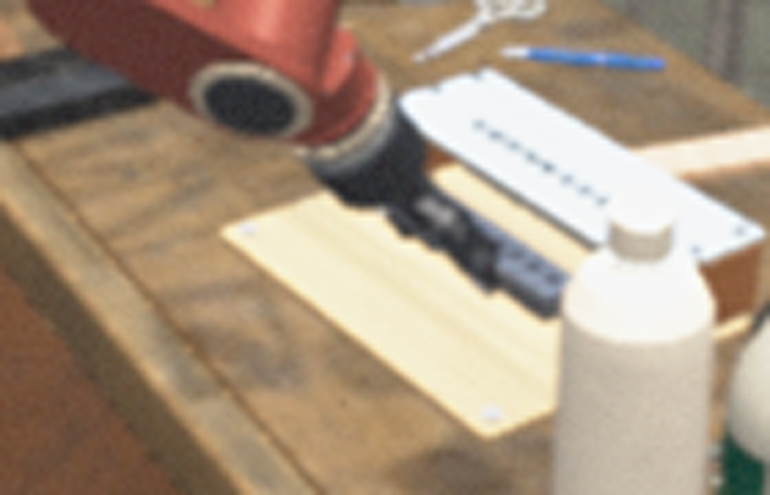

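carry_out:
  moves:
    - [[-0.15,0,0,0,0.08,0.05,1],[-0.15,0,0,0,0.07,0.05,1],[-0.15,0,0,0,0.07,0.05,1],[-0.16,0,0,0,0.07,0.05,1],[-0.15,0,0,0,0.08,0.05,1],[-0.16,0,0,0,0.07,0.05,1],[-0.15,0,0,0,0.07,0.05,1],[-0.16,0,0,0,0.08,0.05,1]]

```text
time: 4.73
tool_pos: [0.5909, -0.0464, 0.0111]
tool_rot: [0.233, 0.622, 0.7, 0.262]
contact_force: [-2.2, -0.4, -1.6]
gripper_width: 0.999
```

```bash
cat > look.py <<'E'
from kin import *
from plant import state,grab_frame
import sys
def look(tag,scene=True):
    s=state();report(s,OP)
    f=grab_frame("top");im=f["frame"].astype(int);R,G,B=im[...,0],im[...,1],im[...,2]
    cv2.imwrite(f"pics/top{tag}.png",cv2.resize(f["frame"][140:240,220:330][:,:,::-1],None,fx=5.5,fy=5.5,interpolation=cv2.INTER_CUBIC))
    if scene:
        g=grab_frame("scene");cv2.imwrite(f"pics/scene{tag}.png",cv2.resize(g["frame"][160:250,200:340][:,:,::-1],None,fx=5.5,fy=5.5,interpolation=cv2.INTER_CUBIC))
    # near edge of the bar (bar->bed transition) per column, at bar top plane z=.032 outside fingers
    e=[]
    for u in range(246,305):
        for v in range(225,160,-1):
            if B[v,u]>=R[v,u]-8 and R[v,u]<160:
                break
        # subpixel by bed/bar R-B midpoint
        d=(R-B)[v-2:v+4,u]
        e.append((u,v+.5))
    p=onplane(f,e,.032);pj=JR.inv().apply(p-J0)*1000
    return f,pj
OP=1
E
python3 - <<'E'
from look import *
f,pj=look("5")
print([(round(y),round(x)) for x,y,_ in pj])
s=state();report(s,1);p0=s["tool_pos"];R0=qR(s["tool_rot"])
p1,R1=tcp_for([.014,.014,.028],41,1)
p1,R1=plan(p0,R0,p1,R1,8,dec=3)
E
```

```text
t 4.73 tcp [ 0.5909 -0.0464  0.0111] lead jig mm [ 5.1 15.4 28.1] F jig [-2.22 -0.14 -1.58] lean 41.0 xaxis yaw 0.07 roll 0.02 grip 0.999 q [-0.34 -0.06  2.27  0.86  0.4  -2.75]
[(108, 3), (105, 2), (101, 2), (98, 2), (95, 1), (91, 1), (88, 0), (85, 0), (81, 0), (82, -38), (80, -52), (77, -59), (75, -66), (71, -66), (67, -60), (64, -60), (61, -60), (57, -57), (54, -58), (51, -58), (48, -62), (45, -65), (48, -122), (45, -126), (42, -129), (38, -130), (35, -130), (32, -130), (29, -131), (25, -128), (22, -128), (18, -128), (15, -125), (12, -126), (8, -123), (5, -123), (1, -120), (-3, -117), (-6, -114), (-10, -108), (-19, -65), (-22, -69), (-25, -69), (-28, -73), (-31, -73), (-36, -60), (-40, -57), (-43, -57), (-46, -58), (-50, -58), (-53, -62), (-56, -65), (-59, -66), (-70, 2), (-74, 5), (-81, 32), (-84, 31), (-88, 31), (-91, 31)]
t 4.83 tcp [ 0.5911 -0.0465  0.0113] lead jig mm [ 5.3 15.3 28.4] F jig [-1.09 -0.87 -0.66] lean 41.0 xaxis yaw 0.05 roll 0.03 grip 1.004 q [-0.34 -0.06  2.27  0.86  0.4  -2.75]
[-0.0, -0.001, 0.0, -0.004, 0.02, 0.019, 1] 
[-0.0, -0.001, 0.0, -0.004, 0.02, 0.019, 1] 
[-0.0, -0.001, 0.001, -0.004, 0.02, 0.019, 1] 
[-0.0, -0.002, 0.0, -0.004, 0.02, 0.019, 1] 
[-0.0, -0.001, 0.001, -0.004, 0.02, 0.018, 1] 
[-0.001, -0.002, 0.0, -0.004, 0.019, 0.019, 1] 
[-0.0, -0.001, 0.001, -0.004, 0.02, 0.018, 1] 
[-0.001, -0.002, 0.0, -0.005, 0.019, 0.019, 1]
```

View pics/top5.png

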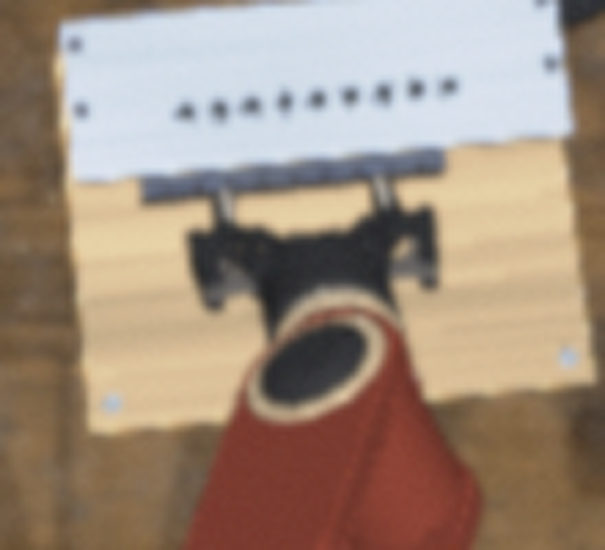

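View pics/scene5.png

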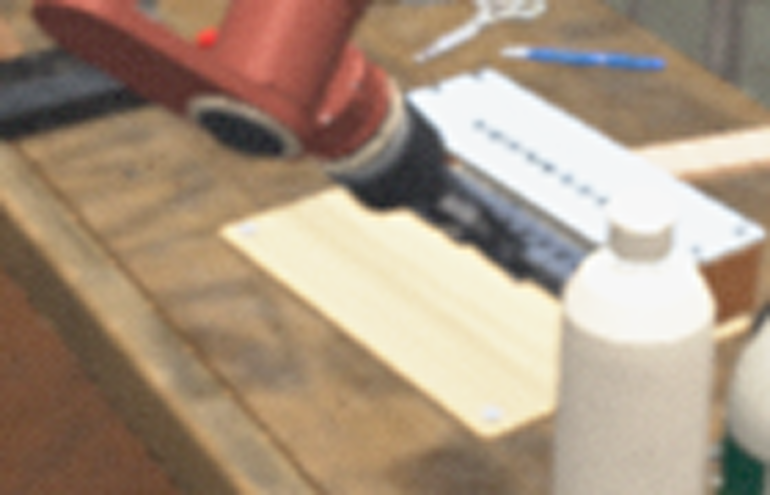

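The bar's near edge is at about jig x 3, which agrees with my finger-lead estimate of 5, and its centre is at y ≈ +14. Slowing down now, because the fence can be met from lead 18 onward.

carry_out:
  moves:
    - [[0,0,0,-0.004,0.02,0.018,1],[0,0,0,-0.004,0.02,0.018,1],[0,0,0,-0.004,0.02,0.018,1],[0,0,0,-0.004,0.02,0.018,1],[0,0,0,-0.004,0.02,0.018,1],[0,0,0,-0.004,0.02,0.018,1],[0,0,0,-0.004,0.02,0.018,1],[0,0,0,-0.004,0.02,0.018,1]]

```text
time: 5.5
tool_pos: [0.6, -0.0468, 0.0115]
tool_rot: [0.233, 0.622, 0.7, 0.262]
contact_force: [-1.8, 0.7, -1.7]
gripper_width: 1.003
```

```bash
python3 - <<'E'
from look import *
s=state();report(s,1)
# per 1 mm forward in jig x: tool components
R0=qR(s["tool_rot"]);print("1mm jig +x in tool shares",(R0.inv().apply(JR.apply([.001,0,0]))/.04).round(4))
E
```

```text
t 5.5 tcp [ 0.6    -0.0468  0.0115] lead jig mm [14.1 14.  28.5] F jig [-1.66  0.88 -1.67] lean 41.0 xaxis yaw 0.06 roll 0.02 grip 1.003 q [-0.34 -0.03  2.25  0.85  0.39 -2.74]
1mm jig +x in tool shares [-0.      0.0189  0.0164]
```

carry_out:
  moves:
    - [[0,0,0,0,0.01,0.008,1],[0,0,0,0,0.01,0.008,1],[0,0,0,0,0.01,0.009,1],[0,0,0,0,0.01,0.009,1]]

```text
time: 5.83
tool_pos: [0.6021, -0.0466, 0.0116]
tool_rot: [0.233, 0.622, 0.7, 0.262]
contact_force: [-1.5, 0.6, -1.7]
gripper_width: 1.001
```

carry_out:
  moves:
    - [[0,0,0,0,0.01,0.008,1],[0,0,0,0,0.01,0.009,1]]

```text
time: 6.0
tool_pos: [0.6031, -0.0464, 0.0116]
tool_rot: [0.233, 0.622, 0.7, 0.262]
contact_force: [-1.4, -0.8, -1.5]
gripper_width: 0.999
```

carry_out:
  moves:
    - [[0,0,0,0,0.01,0.008,1],[0,0,0,0,0.01,0.009,1],[0,0,0,0,0.01,0.009,1]]

```text
time: 6.25
tool_pos: [0.6047, -0.0462, 0.0116]
tool_rot: [0.233, 0.622, 0.7, 0.262]
contact_force: [-2.0, -0.1, -0.8]
gripper_width: 1.001
```

carry_out:
  moves:
    - [[0,0,0,0,0.01,0.008,1],[0,0,0,0,0.01,0.009,1],[0,0,0,0,0.01,0.009,1]]

```text
time: 6.5
tool_pos: [0.6063, -0.046, 0.0116]
tool_rot: [0.233, 0.622, 0.7, 0.262]
contact_force: [-1.8, 0.0, -0.7]
gripper_width: 0.996
```

carry_out:
  moves:
    - [[0,0,0,0,0.01,0.009,1],[0,0,0,0,0.01,0.009,1],[0,0,0,0,0.01,0.009,1]]

```text
time: 6.75
tool_pos: [0.6079, -0.0459, 0.0116]
tool_rot: [0.233, 0.622, 0.7, 0.262]
contact_force: [-2.1, 0.3, -0.5]
gripper_width: 1.001
```

carry_out:
  moves:
    - [[0,0,0,0,0.01,0.009,1],[0,0,0,0,0.01,0.009,1],[0,0,0,0,0.01,0.009,1]]

```text
time: 7.0
tool_pos: [0.6095, -0.0457, 0.0116]
tool_rot: [0.233, 0.622, 0.7, 0.262]
contact_force: [-2.5, -0.3, -1.4]
gripper_width: 1.0
```

carry_out:
  moves:
    - [[0,0,0,0,0.01,0.009,1],[0,0,0,0,0.01,0.009,1],[0,0,0,0,0.01,0.009,1]]

```text
time: 7.25
tool_pos: [0.6111, -0.0455, 0.0116]
tool_rot: [0.233, 0.622, 0.7, 0.262]
contact_force: [-2.6, 0.2, -1.8]
gripper_width: 1.0
```

carry_out:
  moves:
    - [[0,0,0,0,0.01,0.009,1],[0,0,0,0,0.01,0.009,1],[0,0,0,0,0.01,0.008,1]]

```text
time: 7.5
tool_pos: [0.6127, -0.0453, 0.0116]
tool_rot: [0.233, 0.622, 0.7, 0.262]
contact_force: [-1.6, 0.3, -0.9]
gripper_width: 0.996
```

```bash
python3 - <<'E'
from look import *
s=state();report(s,1);print(JR.inv().apply(s["ft_torque"]).round(3))
look("6",False)
E
```

```text
t 7.5 tcp [ 0.6127 -0.0453  0.0116] lead jig mm [26.8 14.  28.6] F jig [-1.57  0.5  -0.95] lean 41.0 xaxis yaw 0.07 roll 0.01 grip 0.996 q [-0.33 -0.    2.22  0.85  0.38 -2.72]
[-0.007  0.635  0.048]
t 7.5 tcp [ 0.6127 -0.0453  0.0116] lead jig mm [26.8 14.  28.6] F jig [-1.57  0.5  -0.95] lean 41.0 xaxis yaw 0.07 roll 0.01 grip 0.996 q [-0.33 -0.    2.22  0.85  0.38 -2.72]
```

View pics/top6.png

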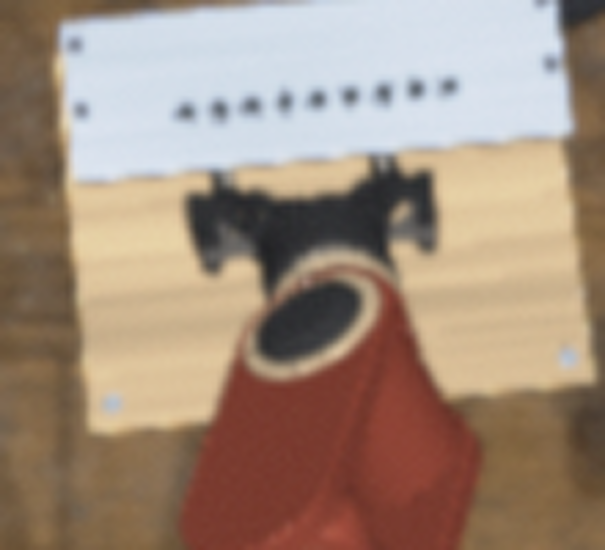

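The bar is fully under the plate, with the fingers entering below the plate edge at (220,172) and (380,160). The gripper links stay about 5 px (17 mm) behind the edge. Continuing in small steps.

carry_out:
  moves:
    - [[0,0,0,0,0.01,0.009,1],[0,0,0,0,0.01,0.009,1]]

```text
time: 7.72
tool_pos: [0.6137, -0.0451, 0.0115]
tool_rot: [0.233, 0.622, 0.7, 0.262]
contact_force: [-2.2, -0.6, -0.7]
gripper_width: 1.001
```

carry_out:
  moves:
    - [[0,0,0,0,0.01,0.009,1],[0,0,0,0,0.01,0.009,1]]

```text
time: 7.88
tool_pos: [0.6148, -0.045, 0.0115]
tool_rot: [0.233, 0.622, 0.7, 0.262]
contact_force: [-2.1, -0.9, -1.2]
gripper_width: 0.998
```

carry_out:
  moves:
    - [[0,0,0,0,0.01,0.009,1],[0,0,0,0,0.01,0.008,1]]

```text
time: 8.05
tool_pos: [0.6159, -0.0449, 0.0115]
tool_rot: [0.233, 0.622, 0.7, 0.262]
contact_force: [-2.3, -0.1, -1.4]
gripper_width: 1.003
```

carry_out:
  moves:
    - [[0,0,0,0,0.01,0.009,1],[0,0,0,0,0.01,0.009,1]]

```text
time: 8.22
tool_pos: [0.6162, -0.0448, 0.0112]
tool_rot: [0.233, 0.622, 0.7, 0.262]
contact_force: [-22.8, -3.2, 14.6]
gripper_width: 0.999
```

Contact: -23 N for about 1 mm commanded, with 0.3 mm actual travel. Backing off at once.

carry_out:
  moves:
    - [[0,0,0,0,-0.02,-0.016,1]]

```text
time: 8.3
tool_pos: [0.6157, -0.045, 0.0116]
tool_rot: [0.233, 0.622, 0.7, 0.262]
contact_force: [0.5, -0.6, -0.2]
gripper_width: 0.999
```

```bash
python3 - <<'E'
from look import *
s=state();report(s,1);print(JR.inv().apply(s["ft_torque"]).round(3))
f,_=look("7",True)
s=state();report(s,1);print(JR.inv().apply(s["ft_torque"]).round(3))
E
```

```text
t 8.3 tcp [ 0.6157 -0.045   0.0116] lead jig mm [29.9 13.9 28.6] F jig [ 0.4  -0.68 -0.23] lean 41.0 xaxis yaw 0.05 roll 0.02 grip 0.999 q [-0.32  0.    2.21  0.85  0.38 -2.72]
[-0.01   0.344  0.048]
t 8.3 tcp [ 0.6157 -0.045   0.0116] lead jig mm [29.9 13.9 28.6] F jig [ 0.4  -0.68 -0.23] lean 41.0 xaxis yaw 0.05 roll 0.02 grip 0.999 q [-0.32  0.    2.21  0.85  0.38 -2.72]
t 8.4 tcp [ 0.6159 -0.045   0.0117] lead jig mm [30.1 13.9 28.7] F jig [-4.73 -0.67  0.25] lean 41.1 xaxis yaw 0.05 roll 0.01 grip 0.995 q [-0.32  0.    2.21  0.85  0.38 -2.72]
[-0.005  0.693  0.021]
```

View pics/top7.png

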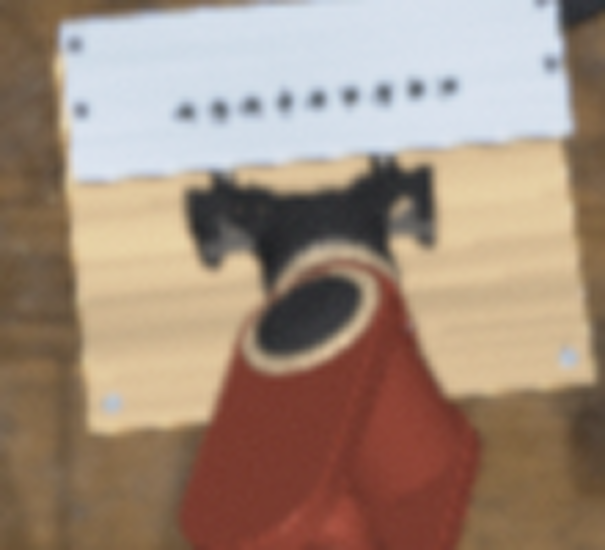

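View pics/scene7.png

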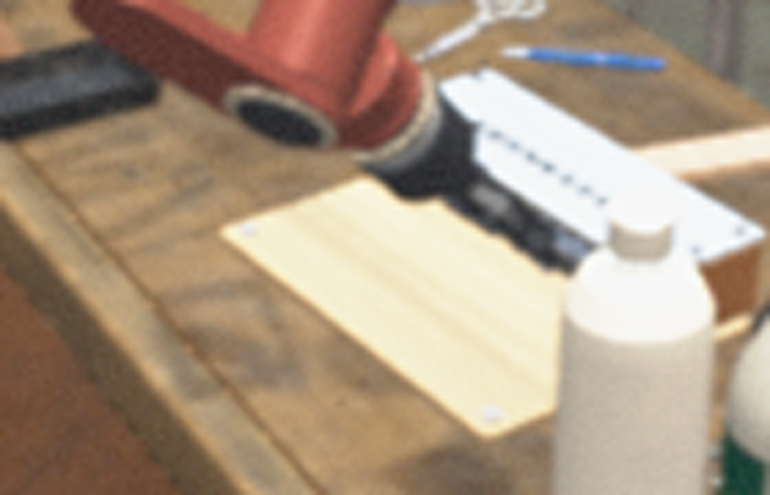

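Fingers are back at lead 30 with a residual force of about -5 N. In the image the links are still about 3 px (11 mm) short of the plate edge, so the contact is the bar against the fence at jig x ≈ 66. I'll let it settle and then press a little to check.

carry_out:
  moves:
    - [[0,0,0,0,0,0,1],[0,0,0,0,0,0,1],[0,0,0,0,0,0,1]]

```text
time: 8.65
tool_pos: [0.616, -0.045, 0.0116]
tool_rot: [0.233, 0.622, 0.7, 0.262]
contact_force: [-6.5, -0.2, 2.2]
gripper_width: 1.003
```

carry_out:
  moves:
    - [[0,0,0,0,0.004,0.003,1],[0,0,0,0,0,0,1],[0,0,0,0,0,0,1]]

```text
time: 8.9
tool_pos: [0.616, -0.045, 0.0116]
tool_rot: [0.233, 0.622, 0.7, 0.262]
contact_force: [-8.8, -2.2, 4.0]
gripper_width: 1.001
```

```bash
python3 - <<'E'
from look import *
s=state();report(s,1);print(JR.inv().apply(s["ft_torque"]).round(3))
E
```

```text
t 8.9 tcp [ 0.616  -0.045   0.0116] lead jig mm [30.2 13.9 28.7] F jig [-8.95 -1.13  3.96] lean 41.0 xaxis yaw 0.06 roll 0.0 grip 1.001 q [-0.32  0.    2.21  0.84  0.38 -2.72]
[ 0.028  0.818 -0.069]
```

Both fingers share the ~9 N load, since the moment about vertical is only about 0.1 Nm. That means the bar is flush with the fence and parallel to the fingers. Withdrawing straight back.

carry_out:
  moves:
    - [[0,0,0,0,-0.01,-0.008,1],[0,0,0,0,-0.02,-0.016,1],[0,0,0,0,-0.08,-0.066,1],[0,0,0,0,-0.15,-0.13,1],[0,0,0,0,-0.19,-0.165,1],[0,0,0,0,-0.19,-0.165,1],[0,0,0,0,-0.19,-0.165,1],[0,0,0,0,-0.19,-0.165,1]]

```text
time: 9.57
tool_pos: [0.5611, -0.0512, 0.0109]
tool_rot: [0.233, 0.622, 0.7, 0.262]
contact_force: [-0.3, 0.7, -0.4]
gripper_width: 0.997
```

```bash
python3 - <<'E'
from look import *
f,_=look("8",True)
s=state();report(s,1);p0=s["tool_pos"];R0=qR(s["tool_rot"])
p1,R1=tcp_for([-.06,.05,.15],25,1)
plan(p0,R0,p1,R1,8)
E
```

```text
t 9.57 tcp [ 0.5611 -0.0512  0.0109] lead jig mm [-25.1  14.1  28. ] F jig [-0.23  0.69 -0.36] lean 41.0 xaxis yaw 0.05 roll 0.03 grip 0.997 q [-0.38 -0.13  2.34  0.87  0.42 -2.79]
t 9.67 tcp [ 0.5604 -0.051   0.0103] lead jig mm [-25.8  14.3  27.3] F jig [ 0.26 -0.29  0.03] lean 41.0 xaxis yaw 0.02 roll 0.06 grip 1.002 q [-0.38 -0.13  2.34  0.87  0.42 -2.78]
[0.4, -0.0, -0.0, 0.11, 0.16, -0.37, 1] 
[0.4, -0.0, -0.0, 0.11, 0.15, -0.38, 1] 
[0.4, -0.0, -0.0, 0.11, 0.13, -0.38, 1] 
[0.4, -0.0, -0.0, 0.11, 0.12, -0.38, 1] 
[0.4, -0.0, -0.0, 0.11, 0.11, -0.39, 1] 
[0.4, -0.0, -0.0, 0.12, 0.09, -0.39, 1] 
[0.4, -0.01, -0.0, 0.11, 0.08, -0.4, 1] 
[0.39, -0.0, -0.0, 0.11, 0.07, -0.4, 1]
```

View pics/top8.png

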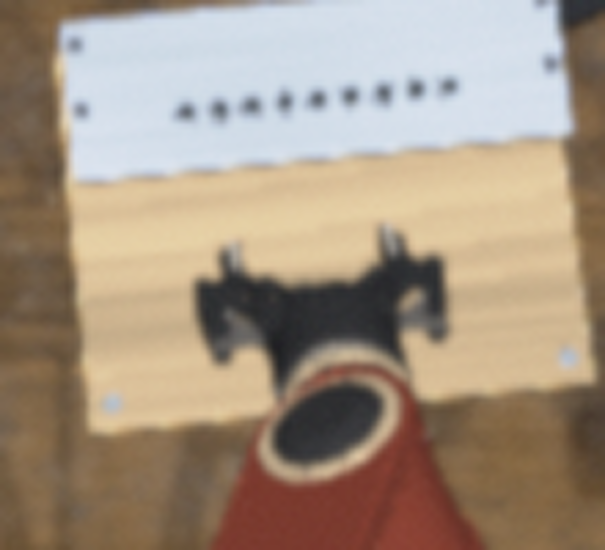

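View pics/scene8.png

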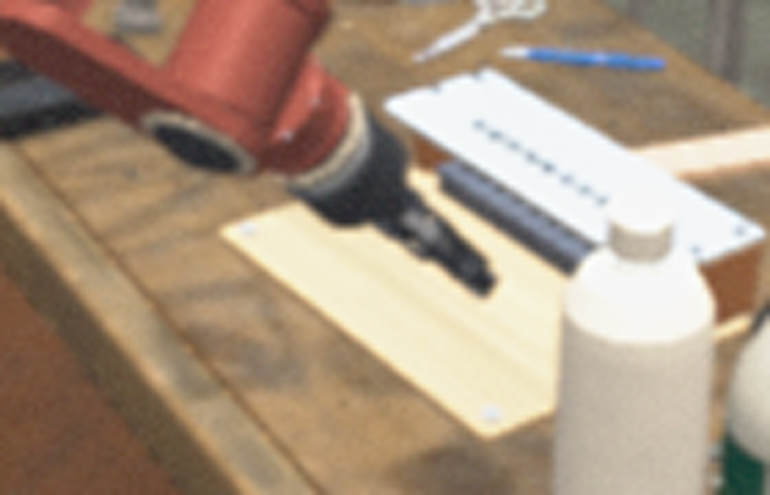

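The fingers are clear, and the scene view shows the bar sitting back under the plate from (440,170) to (585,265). Lifting away, then checking.

carry_out:
  moves:
    - [[0.2,0,0,0,-0.1,-0.3,1],[0.4,0,0,0.1,0,-0.38,1],[0.4,0,0,0.11,0.1,-0.38,1],[0.4,0,0,0.11,0.1,-0.38,1],[0.4,0,0,0.11,0.1,-0.39,1],[0.4,0,0,0.11,0.1,-0.39,1],[0.4,0,0,0.11,0.08,-0.4,1],[0.4,0,0,0.11,0.07,-0.3,1]]

```text
time: 10.33
tool_pos: [0.508, -0.0271, 0.118]
tool_rot: [0.15, 0.648, 0.728, 0.168]
contact_force: [1.1, -0.2, 0.2]
gripper_width: 1.002
```

```bash
python3 - <<'E'
from look import *
s=state();report(s,1)
f=grab_frame("scene");np.savez("scene9.npz",**f)
t=grab_frame("top");np.savez("top9.npz",**t)
cv2.imwrite("pics/scene9.png",cv2.resize(f["frame"][170:240,260:330][:,:,::-1],None,fx=8,fy=8,interpolation=cv2.INTER_CUBIC))
W=world(f)
for y in(100,60,20,-20,-60):
  for nm,x in(("neartop",30),):
    p=J0+JR.apply([x/1000,y/1000,.032]);print(y,pix(f,p).round(1))
# expected gradient profile: for each jig y, sample luminance along jig x at z=.010 plane
g=f["frame"].astype(np.float32)
for y in range(100,-41,-10):
  xs=np.arange(10,50,1.)
  uv=np.array([pix(f,J0+JR.apply([x/1000,y/1000,.010])) for x in xs],np.float32)
  v=cv2.remap(g,uv[:,0].reshape(1,-1),uv[:,1].reshape(1,-1),cv2.INTER_CUBIC)[0]
  d=v[:,0]
  lo,hi=d[:5].mean(),d[20:].min();m=(lo+hi)/2;i=np.argmax(d<m);print(y,"near foot x",round(xs[i-1]+(d[i-1]-m)/(d[i-1]-d[i]),2) if i else None,d[::4].astype(int).tolist())
E
```

```text
t 10.33 tcp [ 0.508  -0.0271  0.118 ] lead jig mm [-70.6  44.2 134.5] F jig [ 1.02 -0.35  0.22] lean 26.1 xaxis yaw 0.03 roll -0.04 grip 1.002 q [-0.3  -0.44  2.28  0.23  0.89 -2.09]
100 [280.7 191.3]
60 [286.8 195.3]
20 [293.2 199.4]
-20 [299.8 203.8]
-60 [306.7 208.2]
100 near foot x 35.6 [244, 245, 246, 247, 249, 237, 187, 126, 91, 83]
90 near foot x 35.55 [244, 245, 246, 247, 249, 237, 192, 121, 81, 80]
80 near foot x 35.82 [244, 245, 246, 247, 249, 237, 186, 124, 85, 77]
70 near foot x 35.29 [244, 245, 246, 246, 250, 237, 188, 122, 84, 82]
60 near foot x 35.58 [245, 245, 246, 246, 249, 238, 186, 123, 87, 81]
50 near foot x 35.3 [245, 245, 246, 247, 250, 237, 185, 121, 83, 77]
40 near foot x 35.55 [244, 244, 245, 247, 249, 241, 188, 118, 84, 77]
30 near foot x 35.06 [245, 244, 245, 246, 250, 239, 181, 115, 82, 77]
20 near foot x 35.23 [244, 244, 245, 246, 248, 240, 186, 115, 79, 75]
10 near foot x 35.26 [244, 244, 245, 246, 248, 237, 183, 109, 81, 82]
0 near foot x 35.12 [245, 245, 245, 245, 246, 235, 186, 116, 82, 81]
-10 near foot x 35.1 [244, 245, 245, 246, 246, 234, 183, 110, 79, 80]
-20 near foot x 35.73 [244, 245, 245, 246, 246, 236, 186, 117, 79, 74]
-30 near foot x 34.02 [244, 245, 245, 245, 245, 227, 180, 124, 121, 170]
-40 near foot x 29.54 [245, 244, 244, 246, 246, 238, 235, 241, 249, 248]
```

View pics/scene9.png

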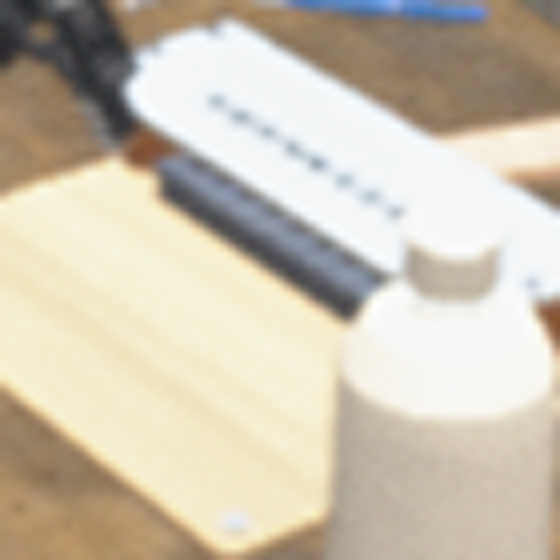

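The bar's near foot is parallel to my jig frame to within about 0.2°. For reference I'll compare it with the jig's own bed edge in the same image.

```bash
python3 - <<'E'
from look import *
f=dict(np.load("scene9.npz"));g=f["frame"].astype(np.float32)
def prof(xs,y,z,ch=2):
  uv=np.array([pix(f,J0+JR.apply([x/1000,y/1000,z])) for x in xs],np.float32)
  return cv2.remap(g,uv[:,0].reshape(1,-1),uv[:,1].reshape(1,-1),cv2.INTER_CUBIC)[0][:,ch]
for nm,x0,z,ys in(("bedfront",-135,.010,range(-120,60,10)),("bar foot",33,.010,range(-10,100,5)),("plate low edge",7,.074,range(-20,130,10))):
  pts=[]
  for y in ys:
    xs=x0+np.arange(-10,10,.25);d=prof(xs,y,z);gr=np.abs(np.gradient(cv2.GaussianBlur(d.reshape(1,-1),(9,1),0)[0]))
    gr[gr<gr.max()*.4]=0;pts.append((y,(gr*xs).sum()/gr.sum()))
  pts=np.array(pts);c=np.polyfit(*pts.T,1);r=pts[:,1]-np.polyval(c,pts[:,0]);k=abs(r)<1.5;c=np.polyfit(*pts[k].T,1)
  print(nm,"slope deg",np.degrees(c[0]).round(2),"x at y0",c[1].round(2),"res",r.std().round(2),k.sum())
# other objects before/after
a=dict(np.load("top0.npz"))["frame"].astype(int);b=dict(np.load("top9.npz"))["frame"].astype(int)
D=(abs(a-b).sum(2)>60).astype(np.uint8);n,l,s,_=cv2.connectedComponentsWithStats(D)
print([r.tolist() for r in s[1:] if r[4]>15])
E
```

```text
bedfront slope deg -0.0 x at y0 -132.28 res 0.28 18
bar foot slope deg 0.35 x at y0 33.29 res 0.38 22
plate low edge slope deg -0.14 x at y0 6.99 res 2.1 9
[[157, 188, 151, 196, 11894], [0, 249, 136, 135, 8951]]
```

Relative to the bed edge (bias +2.7 mm), the bar's near side is at x ≈ 30.6, with an apparent residual slope of 0.35°. That is about 1 mm over the bar, close to the 1.5 mm tolerance. With plenty of time left, I'll do a gentle single-point check press on the right half with shut fingers. First I'll refit the kinematics to keep clear of the joint limits.

```bash
cat > kin2.py <<'E'
from h import *
from scipy.optimize import least_squares
D=[([1.01100583,.0533767,1.61429982,3.4e-5,1.47601086,-.11899337],[.26631,.56473,.23005]),
([-.38,-.13,2.34,.87,.42,-2.78],[.5604,-.051,.0103]),([-.32,0,2.21,.84,.38,-2.72],[.616,-.045,.0116]),
([-.35,-.11,2.28,.58,.49,-2.49],[.5628,-.0498,.0092]),([-.35,-.17,2.27,.26,.71,-2.21],[.5127,-.0573,.0093]),([-.3,-.44,2.28,.23,.89,-2.09],[.508,-.0271,.118])]
def fk(q,P):
    h0,L1,L2,d,b,a,e,bw,ew=P
    rz=lambda a:Ro.from_euler('z',a);ry=lambda a:Ro.from_euler('y',a)
    R=rz(q[0]);p=R.apply([a,b,h0]);R=R*ry(q[1]);p=p+R.apply([0,0,L1])
    R=R*ry(q[2]);p=p+R.apply([e,0,L2])
    R=R*rz(q[3]);R=R*ry(q[4]);p=p+R.apply([ew,bw,0]); R=R*rz(q[5]+np.pi);p=p+R.apply([0,0,d])
    return p,R
o=least_squares(lambda P:np.concatenate([fk(q,P)[0]-t for q,t in D]+[.01*P[5:]]),[.15,.43,.6,.28,.07,0,0,0,0])
P=o.x
def ik(p,R,q0):
    o=least_squares(lambda q:np.r_[(fk(q,P)[0]-p)*10,(fk(q,P)[1].inv()*R).as_rotvec()],q0);return o.x,np.abs(o.fun).max()
if __name__=="__main__": print(P.round(3));print((o.fun[:18].reshape(-1,3)*1000).round(1))
E
python3 kin2.py; python3 - <<'E'
from kin2 import *
from plant import state
s=state();report(s,1);q=np.array(s["joint_pos"])
print(ik(s["tool_pos"],qR(s["tool_rot"]),q)[0].round(2))
for C,l in(([-.06,-.03,.09],30),([-.04,-.03,.03],34),([-.02,-.03,.028],38),([.03,-.03,.028],38),([.03,-.03,.028],41),([.03,-.03,.028],45)):
    q,e=ik(*tcp_for(C,l,0),q);print(C,l,q.round(2),round(e,4))
p0=s["tool_pos"];R0=qR(s["tool_rot"])
p,R=tcp_for([-.045,-.03,.075],33,0)
p,R=plan(p0,R0,p,R,6,-1)
p,R=plan(p,R,*tcp_for([-.03,-.03,.0285],37,0),6,-1)
E
```

```text
[0.227 0.423 0.604 0.271 0.074 0.007 0.09  0.002 0.002]
[[-1.   0.5 -0.1]
 [-0.2  0.4 -1.4]
 [ 0.9 -0.1  1.6]
 [-0.7  0.1 -0.3]
 [-0.3 -0.8 -0.1]
 [ 0.1 -0.6  0.2]]
t 10.43 tcp [ 0.5104 -0.0272  0.1204] lead jig mm [-68.3  43.8 136.9] F jig [ 0.98 -0.02  0.46] lean 26.4 xaxis yaw 0.12 roll -0.14 grip 1.002 q [-0.3  -0.44  2.28  0.23  0.89 -2.1 ]
[-0.3  -0.44  2.27  0.23  0.89 -2.1 ]
[-0.06, -0.03, 0.09] 30 [-0.48 -0.33  2.28  0.41  0.79 -2.4 ] 0.0
[-0.04, -0.03, 0.03] 34 [-0.47 -0.17  2.29  0.6   0.59 -2.59] 0.0
[-0.02, -0.03, 0.028] 38 [-0.47 -0.12  2.28  0.75  0.52 -2.73] 0.0
[0.03, -0.03, 0.028] 38 [-0.41 -0.    2.17  0.72  0.48 -2.66] 0.0
[0.03, -0.03, 0.028] 41 [-0.42 -0.01  2.2   0.86  0.45 -2.8 ] 0.0
[0.03, -0.03, 0.028] 45 [-0.43 -0.    2.23  1.08  0.43 -3.02] 0.0
[-0.22, 0.0, 0.01, -0.31, -0.03, 0.23, -1] 
[-0.22, 0.0, 0.0, -0.31, -0.03, 0.22, -1] 
[-0.22, 0.0, 0.01, -0.31, -0.04, 0.22, -1] 
[-0.22, 0.0, 0.01, -0.3, -0.04, 0.23, -1] 
[-0.22, 0.01, 0.0, -0.31, -0.04, 0.22, -1] 
[-0.22, 0.0, 0.01, -0.3, -0.05, 0.22, -1] 
[-0.13, 0.0, -0.0, -0.0, -0.05, 0.2, -1] 
[-0.13, 0.0, -0.0, -0.0, -0.06, 0.2, -1] 
[-0.13, 0.0, -0.0, -0.0, -0.06, 0.2, -1] 
[-0.14, 0.0, -0.0, -0.0, -0.06, 0.2, -1] 
[-0.13, 0.0, -0.0, -0.0, -0.06, 0.2, -1] 
[-0.14, 0.0, -0.0, -0.0, -0.06, 0.19, -1]
```

carry_out:
  moves:
    - [[-0.22,0,0,-0.31,-0.03,0.23,-1],[-0.22,0,0,-0.31,-0.03,0.22,-1],[-0.22,0,0,-0.31,-0.04,0.22,-1],[-0.22,0,0,-0.3,-0.04,0.23,-1],[-0.22,0,0,-0.31,-0.04,0.22,-1],[-0.22,0,0,-0.3,-0.05,0.2,-1]]

```text
time: 10.93
tool_pos: [0.5331, -0.0986, 0.0634]
tool_rot: [0.186, 0.638, 0.717, 0.21]
contact_force: [0.4, 0.7, 0.5]
gripper_width: 0.142
```

carry_out:
  moves:
    - [[0,0,0,0,0,0,-1],[0,0,0,0,0,0,-1],[0,0,0,0,0,0,-1]]

```text
time: 11.18
tool_pos: [0.5334, -0.0978, 0.065]
tool_rot: [0.186, 0.638, 0.717, 0.21]
contact_force: [-0.5, -0.6, -0.3]
gripper_width: 0.0
```

```bash
python3 - <<'E'
from kin2 import *
from plant import state
s=state();report(s,0);p0=s["tool_pos"];R0=qR(s["tool_rot"])
p,R=plan(p0,R0,*tcp_for([-.03,-.03,.0285],37,0),6,-1)
p,R=plan(p,R,*tcp_for([.015,-.03,.0285],40,0),8,-1)
E
```

```text
t 11.18 tcp [ 0.5334 -0.0978  0.065 ] lead jig mm [-48.4 -29.   70.9] F jig [-0.55 -0.52 -0.29] lean 32.6 xaxis yaw 0.04 roll 0.05 grip 0.0 q [-0.48 -0.28  2.29  0.49  0.7  -2.47]
[-0.15, -0.0, 0.0, -0.0, -0.03, 0.19, -1] 
[-0.15, -0.0, 0.0, -0.01, -0.03, 0.19, -1] 
[-0.15, -0.0, 0.0, -0.0, -0.04, 0.19, -1] 
[-0.14, -0.0, 0.0, -0.01, -0.04, 0.2, -1] 
[-0.15, -0.01, 0.0, -0.0, -0.04, 0.19, -1] 
[-0.14, -0.0, 0.0, -0.0, -0.04, 0.2, -1] 
[-0.08, -0.0, 0.0, -0.0, 0.11, 0.09, -1] 
[-0.07, -0.0, 0.0, -0.0, 0.11, 0.09, -1] 
[-0.08, -0.0, 0.0, -0.0, 0.11, 0.09, -1] 
[-0.07, -0.0, 0.0, -0.0, 0.11, 0.09, -1] 
[-0.08, -0.0, 0.0, -0.0, 0.11, 0.09, -1] 
[-0.07, -0.0, 0.0, -0.0, 0.11, 0.09, -1] 
[-0.08, -0.0, 0.0, -0.0, 0.11, 0.08, -1] 
[-0.07, -0.0, 0.0, -0.01, 0.11, 0.09, -1]
```

carry_out:
  moves:
    - [[-0.15,0,0,0,-0.03,0.19,-1],[-0.15,0,0,-0.01,-0.03,0.19,-1],[-0.15,0,0,0,-0.04,0.19,-1],[-0.14,0,0,0,-0.04,0.19,-1],[-0.15,0,0,0,-0.04,0.19,-1],[-0.14,0,0,0,-0.04,0.18,-1],[0,0,0,0,0,0,-1]]

```text
time: 11.77
tool_pos: [0.5514, -0.0951, 0.022]
tool_rot: [0.21, 0.63, 0.709, 0.237]
contact_force: [-0.3, 0.7, -0.2]
gripper_width: 0.001
```

```bash
python3 - <<'E'
from look import *
s=state();report(s,0);p0=s["tool_pos"];R0=qR(s["tool_rot"])
p,R=plan(p0,R0,*tcp_for([.015,-.03,.0285],40,0),8,-1)
E
```

```text
t 11.77 tcp [ 0.5514 -0.0951  0.022 ] lead jig mm [-30.8 -28.4  28.7] F jig [-0.23  0.74 -0.21] lean 36.9 xaxis yaw 0.13 roll 0.09 grip 0.001 q [-0.48 -0.15  2.3   0.71  0.55 -2.7 ]
[-0.08, -0.0, 0.0, -0.01, 0.11, 0.09, -1] 
[-0.08, -0.0, 0.0, -0.0, 0.11, 0.09, -1] 
[-0.08, -0.0, 0.0, -0.01, 0.11, 0.09, -1] 
[-0.07, -0.01, 0.0, -0.0, 0.11, 0.09, -1] 
[-0.08, -0.0, 0.0, -0.01, 0.11, 0.09, -1] 
[-0.07, -0.01, 0.0, -0.0, 0.12, 0.09, -1] 
[-0.08, -0.0, 0.0, -0.01, 0.11, 0.09, -1] 
[-0.07, -0.01, 0.01, -0.0, 0.12, 0.1, -1]
```

carry_out:
  moves:
    - [[-0.08,0,0,0,0.11,0.09,-1],[-0.08,0,0,0,0.11,0.09,-1],[-0.08,0,0,0,0.11,0.09,-1],[-0.07,0,0,0,0.11,0.09,-1],[-0.08,0,0,0,0.11,0.09,-1],[-0.07,0,0,0,0.11,0.09,-1],[-0.08,0,0,0,0.11,0.09,-1],[-0.07,0,0,0,0.11,0.09,-1]]

```text
time: 12.43
tool_pos: [0.5979, -0.0909, 0.0225]
tool_rot: [0.228, 0.624, 0.702, 0.256]
contact_force: [0.4, -0.9, 1.7]
gripper_width: -0.001
```

```bash
python3 - <<'E'
from look import *
s=state();report(s,0);p0=s["tool_pos"];R0=qR(s["tool_rot"])
p,R=plan(p0,R0,*tcp_for([.0245,-.03,.0285],40,0),6,-1,dec=3)
E
```

```text
t 12.43 tcp [ 0.5979 -0.0909  0.0225] lead jig mm [ 15.5 -29.6  29.6] F jig [ 0.28 -0.92  1.68] lean 40.1 xaxis yaw 0.06 roll 0.02 grip -0.001 q [-0.43 -0.04  2.22  0.82  0.48 -2.77]
[0.004, -0.002, 0.001, -0.002, 0.026, 0.028, -1] 
[0.004, -0.002, 0.001, -0.001, 0.026, 0.028, -1] 
[0.004, -0.002, 0.001, -0.002, 0.026, 0.027, -1] 
[0.004, -0.001, 0.001, -0.001, 0.026, 0.028, -1] 
[0.004, -0.002, 0.001, -0.002, 0.025, 0.027, -1] 
[0.004, -0.001, 0.002, -0.001, 0.026, 0.028, -1]
```

carry_out:
  moves:
    - [[0,0,0,0,0.026,0.028,-1],[0,0,0,0,0.026,0.028,-1],[0,0,0,0,0.026,0.028,-1],[0,0,0,0,0.026,0.028,-1],[0,0,0,0,0.026,0.028,-1],[0,0,0,0,0.026,0.028,-1]]

```text
time: 12.93
tool_pos: [0.6064, -0.0899, 0.0214]
tool_rot: [0.228, 0.624, 0.702, 0.256]
contact_force: [0.3, 0.6, 0.1]
gripper_width: 0.0
```

carry_out:
  moves:
    - [[0,0,0,0,0.01,0.009,-1],[0,0,0,0,0.01,0.009,-1],[0,0,0,0,0,0,-1]]

```text
time: 13.18
tool_pos: [0.6075, -0.0898, 0.0214]
tool_rot: [0.228, 0.624, 0.702, 0.256]
contact_force: [0.1, -0.3, -0.0]
gripper_width: 0.002
```

```bash
python3 - <<'E'
from look import *
s=state();report(s,0);print(JR.inv().apply(s["ft_torque"]).round(3))
E
```

```text
t 13.18 tcp [ 0.6075 -0.0898  0.0214] lead jig mm [ 25.1 -29.7  28.5] F jig [ 0.02 -0.28 -0.03] lean 40.1 xaxis yaw 0.06 roll 0.01 grip 0.002 q [-0.42 -0.02  2.2   0.82  0.47 -2.76]
[0.032 0.313 0.047]
```

carry_out:
  moves:
    - [[0,0,0,0,0.01,0.009,-1],[0,0,0,0,0.01,0.009,-1],[0,0,0,0,0.01,0.009,-1]]

```text
time: 13.43
tool_pos: [0.609, -0.0896, 0.0213]
tool_rot: [0.228, 0.624, 0.702, 0.256]
contact_force: [-0.4, -0.7, -1.1]
gripper_width: 0.002
```

carry_out:
  moves:
    - [[0,0,0,0,0.01,0.009,-1],[0,0,0,0,0,0,-1]]

```text
time: 13.6
tool_pos: [0.6096, -0.0896, 0.0213]
tool_rot: [0.228, 0.624, 0.702, 0.256]
contact_force: [-0.0, -0.7, 0.2]
gripper_width: 0.001
```

carry_out:
  moves:
    - [[0,0,0,0,0.01,0.009,-1],[0,0,0,0,0.01,0.009,-1]]

```text
time: 13.77
tool_pos: [0.6106, -0.0894, 0.0213]
tool_rot: [0.228, 0.624, 0.702, 0.256]
contact_force: [-0.5, 0.6, -0.2]
gripper_width: 0.0
```

carry_out:
  moves:
    - [[0,0,0,0,0.01,0.009,-1],[0,0,0,0,0,0,-1]]

```text
time: 13.93
tool_pos: [0.6112, -0.0894, 0.0213]
tool_rot: [0.228, 0.624, 0.702, 0.256]
contact_force: [0.5, 0.6, 0.6]
gripper_width: 0.001
```

carry_out:
  moves:
    - [[0,0,0,0,0.01,0.008,-1],[0,0,0,0,0,0,-1]]

```text
time: 14.1
tool_pos: [0.6117, -0.0893, 0.0213]
tool_rot: [0.228, 0.624, 0.702, 0.256]
contact_force: [0.9, 0.8, 0.0]
gripper_width: -0.001
```

carry_out:
  moves:
    - [[0,0,0,0,0.01,0.008,-1],[0,0,0,0,0,0,-1]]

```text
time: 14.27
tool_pos: [0.6121, -0.0892, 0.0212]
tool_rot: [0.228, 0.624, 0.702, 0.256]
contact_force: [-0.2, -0.3, 1.3]
gripper_width: 0.001
```

carry_out:
  moves:
    - [[0,0,0,0,0.008,0.007,-1],[0,0,0,0,0,0,-1]]

```text
time: 14.43
tool_pos: [0.6123, -0.0892, 0.0211]
tool_rot: [0.227, 0.624, 0.702, 0.256]
contact_force: [-5.9, -0.8, 3.3]
gripper_width: 0.003
```

carry_out:
  moves:
    - [[0,0,0,0,0.002,0.002,-1],[0,0,0,0,0,0,-1],[0,0,0,0,0,0,-1]]

```text
time: 14.68
tool_pos: [0.6123, -0.0892, 0.0211]
tool_rot: [0.227, 0.624, 0.702, 0.256]
contact_force: [-5.6, -1.5, 4.5]
gripper_width: -0.002
```

```bash
python3 - <<'E'
from look import *
s=state();report(s,0);print(JR.inv().apply(s["ft_torque"]).round(3))
E
```

```text
t 14.68 tcp [ 0.6123 -0.0892  0.0211] lead jig mm [ 30.  -29.6  28.2] F jig [-5.73 -0.83  4.49] lean 40.1 xaxis yaw 0.07 roll 0.02 grip -0.002 q [-0.42 -0.01  2.19  0.82  0.47 -2.76]
[-0.023  0.616  0.025]
```

On the right half the bar is met at the same x (30.0 mm), and it is stiff at once with no ~2 N sliding phase, so it is seated. Withdrawing.

carry_out:
  moves:
    - [[0,0,0,0,-0.01,-0.008,-1],[0,0,0,0,-0.02,-0.016,-1],[0,0,0,0,-0.08,-0.066,-1],[0,0,0,0,-0.15,-0.13,-1],[0,0,0,0,-0.19,-0.165,-1],[0,0,0,0,-0.19,-0.165,-1],[0,0,0,0,-0.19,-0.165,-1],[0.1,0,0,0,-0.15,-0.2,-1]]

```text
time: 15.35
tool_pos: [0.5573, -0.0951, 0.0229]
tool_rot: [0.224, 0.626, 0.703, 0.253]
contact_force: [0.2, -0.0, 0.7]
gripper_width: 0.002
```

carry_out:
  moves:
    - [[0.2,0,0,0,-0.1,-0.3,-1],[0.4,0,0,0.1,0,-0.38,-1],[0.4,0,0,0.11,0.1,-0.38,-1],[0.4,0,0,0.11,0.1,-0.38,-1],[0.4,0,0,0.11,0.1,-0.39,-1],[0.4,0,0,0.11,0.1,-0.3,-1],[0,0,0,0,0,0,-1],[0,0,0,0,0,0,-1]]

```text
time: 16.02
tool_pos: [0.5184, -0.0788, 0.1005]
tool_rot: [0.165, 0.643, 0.724, 0.185]
contact_force: [-0.4, -0.7, -1.0]
gripper_width: 0.0
```

```bash
python3 - <<'E'
from look import *
s=state();report(s,0)
f=grab_frame("scene");g=f["frame"].astype(np.float32);t=grab_frame("top")
cv2.imwrite("pics/scene10.png",cv2.resize(f["frame"][160:250,200:340][:,:,::-1],None,fx=5.5,fy=5.5,interpolation=cv2.INTER_CUBIC))
cv2.imwrite("pics/top10.png",t["frame"][:,:,::-1])
def prof(xs,y,z,ch=2):
  uv=np.array([pix(f,J0+JR.apply([x/1000,y/1000,z])) for x in xs],np.float32)
  return cv2.remap(g,uv[:,0].reshape(1,-1),uv[:,1].reshape(1,-1),cv2.INTER_CUBIC)[0][:,ch]
pts=[]
for y in range(-10,100,5):
    xs=33+np.arange(-10,10,.25);d=prof(xs,y,.01);gr=np.abs(np.gradient(cv2.GaussianBlur(d.reshape(1,-1),(9,1),0)[0]))
    gr[gr<gr.max()*.4]=0;pts.append((y,(gr*xs).sum()/gr.sum()))
pts=np.array(pts);c=np.polyfit(*pts.T,1);print("slope deg",np.degrees(c[0]).round(2),c[1].round(2))
E
```

```text
t 16.02 tcp [ 0.5184 -0.0788  0.1005] lead jig mm [-60.8  -8.4 105.8] F jig [-0.45 -0.61 -1.  ] lean 28.7 xaxis yaw 0.09 roll -0.06 grip 0.0 q [-0.43 -0.38  2.28  0.34  0.83 -2.3 ]
slope deg -0.08 33.67
```

View pics/scene10.png

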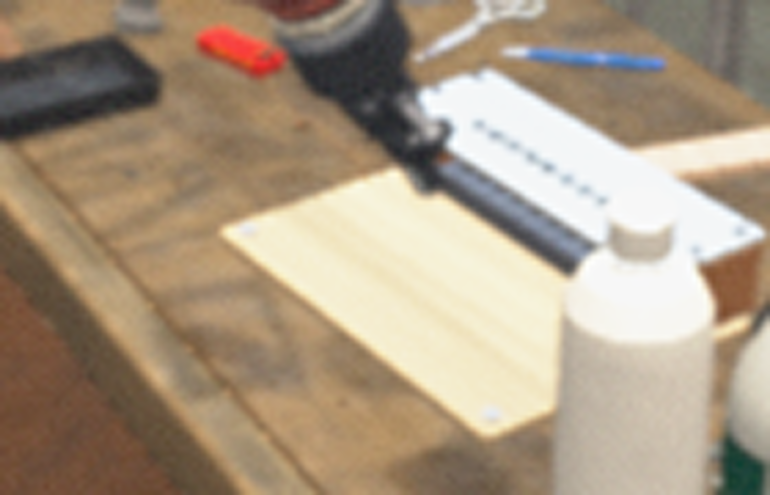

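View pics/top10.png

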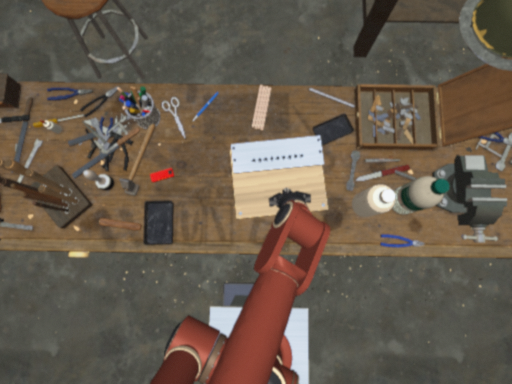

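The bar is under the plate from (440,165) to (590,265), with the tool about 0.1 m above the bed. Bottle (381,198), red case (162,175), file handle (118,224) and pliers (400,241) are where they started. Handing in.

```bash
python3 - <<'E'
from plant import ticket
print(ticket.job_done())
E
```

```text
the job is handed in; nothing more can be done
None
```

The bar is pushed in under the guide plate and, by touch, lies flat against the fence at both ends. I let go, backed the tool clear and handed the job in at about 16 s of the 51 s allowed. I pushed it with the open fingers, leaning the tool up to 41°.

- **Bar against the fence:** the fence is hidden under the plate, so this rests on touch and not on sight. The open fingers met firm resistance at jig x ≈ 30 mm. A later light press of about 6 N on the bar's right half, with shut fingers, met it at the same x. It was stiff at once, with none of the 2 N sliding felt before contact.
- **Peak force on the fence:** on first contact the force briefly reached about 23 N, above the fence's 16 N slip level. I backed off at once; the tool moved only about 0.3 mm in that step, so any shift should be well under 2 mm. I could not measure the fence directly.
- **Camera checks:** after the first push the bar's near edge looked 0.35° off the jig's line, about 1 mm over its length. That disagreed with the touch result and prompted the second press. The last picture gave −0.08°, though the gripper may have hidden part of the edge. The near side measured jig x ≈ 31 mm, within about 2 mm. The bar's middle was about 14 mm left of the fence's middle, within the 31 mm allowed.
- **Other things:** the bottle, cutter case, file handle and pliers look unmoved in the last top picture.

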